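# Set up a click-stop goniometer and arm its lamp

## Robot

A 7-joint arm with a two-finger parallel gripper is mounted at the origin on the work surface. World frame = base frame: x ahead of the robot, y to its left, z up, the work surface at z = 0. Lengths are in mm, angles in rad, forces in N, time in s.
With the tool pointing down it reaches from about 400 to 875 mm from the base axis. Payload 4.4 kg.
Tool frame: the origin (TCP) lies at the very end of the fingers, on their centre line; the grasp point (between the pads) lies 19 mm behind it; y points along the fingers, x is the direction in which the jaws open and shut, and the axes are right-handed (so a half turn about y gives the same grasp; the last joint's range is limited). The gripper opens to 85 mm and grips with 20 to 120 N. Pads are 22 mm wide; open, the fingers measure 114 mm over their backs; the gripper's body (76 mm by 85 mm) begins 54 mm behind the grasp point. The pads swing forward as they close: fully open they stand 13 mm farther back than shut.
Start: joints at [-1.254, 0.628, 0.038, 1.517, -0.027, 0.996, -0.02], TCP at [242.764, 602.979, 197.913] pointing down, gripper open.
Joint ranges: [-3.06, 3.06], [-0.37, 2.12], [-1.25, 1.32], [0.18, 2.47], [-1.1, 4.24], [0.23, 1.98], [-2.94, 2.94]. Speed limits (rad/s): [2.57, 2.57, 3.14, 3.14, 3.14, 3.14, 3.14].

## Interface

Orientations are given as [roll, pitch, yaw] about the fixed x, y, z axes, in that order (R = Rz(yaw) Ry(pitch) Rx(roll)).
In Python, from cell import readout, eyes, finish_job gives the robot as it stands. The module is installed in compiled form; this text tells all that it offers.
- The arm moves only by the tool apply_moves, never from a script. Its argument "commands" is a list that holds one entry, the list of rows, each a list of 6 numbers: the shift along the tool's x, y, z in units of 0.04 m (1.0 is 0.04 m), then the turn, a rotation vector about the tool's x, y, z in units of 5 degrees (1.0 is 5 degrees). A call has 1 to 8 rows; each row shifts and turns the pose as measured when the row begins, along the tool's axes as they then stand; what a row does not reach is not made up. A row lasts 1/12 s, in which the tool goes at most 41.7 mm and 7.16 degrees, less where a joint would pass 70% of its speed; a pose out of reach is approached as far as the arm can. A call with a number of a shift or a turn outside -1 to 1 is refused whole. A call with a gripper value outside its range is refused whole. "claw" is the finger opening in mm, from 0 to 85.4, set as the call begins (left out, the last holds). The fingers move at their own pace and stop on an object; the grip force is fixed at half the most. Time passes only in rows, so rows that do not move let the fingers close. It gives the time, the measured TCP pose, the force and the opening at its end, in the units of the state.
- readout.read_state(): the state, without advancing time (a new reading comes with each control period).
- eyes.get_image(name): name is "side" or "top" or "wrist"; returns a dict with "image" (400x640x3 uint8, red, green, blue), "mtx" (3x3 intrinsics, pixels), "rvec" (rotation vector, rad) and "tvec" (3), from world to camera coordinates, as OpenCV has them. Camera axes: x right, y down, z forward; pixel columns grow to the right and rows downward; lengths in mm; the calibration is good to about 2 mm. The wrist camera is an equidistant fisheye: a pixel r from the principal point sees the ray r / f radians off the axis. A picture is of the moment at which its call begins. There is no depth.
- finish_job(): hands the job in, once; it reports no verdict.
The state is a dict: "clock": time; "qpos": joint angles; "qd": joint speeds; "tau": joint torques, N m; "eef_pos": TCP position; "tool_rot": TCP orientation; "force": force on the tool from outside, world axes, zero at the start; "torque": the same for the moment, N m; "width": finger opening in mm.
Only numpy, scipy, OpenCV 4.12 (cv2) and the standard library are available. Lean on these libraries where they do the work, as an engineer would, in place of code of your own. Each camera call takes 0.05 s, during which the arm holds its last target. There are 200 camera calls.

## Task

Stand the copper block upright and squarely on the blue pad of the round turntable, then turn the turntable by its black handle to 60 degrees, that is four 15-degree clicks counter-clockwise (seen from above) of the bold yellow zero mark, as shown by the red pointer. Then switch on the lamp: push the red knob on the sloping console fully in, turn it clockwise past its safety stop to the green mark, and let it spring out. Leave the copper block on its pad and do not disturb the grey block, beaker or steel weight.

Things in the scene. Friction and masses are not known exactly. Their poses are not given: they have to be found in the camera images.
- goniometer: Fixed dark grey round base, 280 mm across, 25 mm high; origin at the centre of its underside, z up; x axis points along its foot to a black lamp barrel (44 mm across, axis 72 mm high, 170 to 277 mm from the centre). White ticks every 15 degrees on its rim; the bold yellow one on the x axis is zero. Carries an aluminium turntable 224 mm across, top 42 mm above the bench.
- stage (a joint): Turntable angle (rad), positive counter-clockwise from above, 0 when the red pointer is at the bold yellow zero mark. Range -1.6 to 1.9. Clicks every 15 degrees (0.2618 rad) and snaps to the nearest click when let go; about 5 N at the handle carries it over a click. Starts at some click between about -60 and +30 degrees.
- pad (a point): Centre of the turntable's top face, 42 mm above the bench, on the turning axis; turns with the turntable: x axis towards the red pointer, z up. The blue pad here is flat, 36 mm (x) by 62 mm (y), with a thin white border; the copper block stands on it with its 24 mm side along x and 50 mm side along y.
- handle (a point): Centre of the top of the black upright handle of the turntable: a freely spinning cylinder 22 mm across, 43 mm tall, top 95 mm above the bench, its lower end 10 mm above the turntable, 88 mm from the turning axis, on the side opposite the red pointer. Turns with the turntable.
- pointer (a point): Tip of the red pointer on the turntable's edge, 124 mm from the axis, 42 mm above the bench.
- zero_mark (a point): Middle of the bold yellow zero mark on the fixed base, 128 mm from the turning axis, 25 mm above the bench.
- console: Fixed white control console, 150 mm wide (y), about 150 mm deep, with a face sloping up away from the robot at 35 degrees from level (about 40 mm high at the front, 130 mm at the back). Origin at the centre of its underside; x axis towards its back.
- knob_top (a point): Centre of the top of the red knob. z axis: out of the sloping face along the turning axis (35 degrees from vertical, leaning to the console's front); x: along the grip bar, 42 mm long, 14 mm wide (y), 28 mm tall below this point, on a black disc 46 mm across whose top is 16 mm above the face (8 mm when pushed in). A white line on the bar points up the slope to a white mark when off.
- push (a joint): How far the red knob is pushed in along its axis (m): 0 out, 0.008 fully in; spring, about 3 N to start and 6 N fully in.
- knob (a joint): Turn of the red knob (rad), clockwise seen from its front: 0 off (starts here), end stop at 1.31 (75 degrees, at the green mark). Not pushed in it meets a safety stop at about 0.3; pushed in more than about 6 mm it passes; after about 0.7 it springs out when let go and stays on. Friction about 0.03 N m.
- copper_block: Loose copper-coloured block, 24 mm (x) by 50 mm (y) by 55 mm tall, about 0.18 kg, standing upright on the bench; origin at the centre of its underside, z up.
- grey_block: Grey block of the same size; leave it alone. The two blocks may swap places.
- beaker: Clear glass beaker 68 mm across, 90 mm tall, origin at the centre of its underside; leave it alone.
- weight: Small steel calibration weight, 36 mm across, 40 mm tall, origin at the centre of its underside; leave it alone.
Mind the look-alikes: they are no part of the job. Of the things that look like the console, the smaller one is meant. Several things look just like the copper_block: the one meant starts farthest to the robot's right.

How it is judged:
By the outcome, as a careful person would: the job done as asked, in the order asked, and still so for the second after the job is handed in, with the robot touching nothing.
It also fails if it takes over 58 s, if anything falls off the work surface, if the arm or the gripper's body presses on something with over 40 N, if the wrist force passes 120 N, or if a joint passes its speed limit or range.

## Working session

There is one attempt and no reset: what is moved stays moved. The work goes in short steps, Python scripts to look and compute and a tool call to move; the robot and the scene stay as the last step left them, time stands still between calls to the robot, and variables do not carry over. Pictures are saved under pics/ and viewed, about 8 in all and at most 12, crops included, and the job is handed in when it is done.

Besides the shell and the picture viewer there is one more tool, called after "Request:" in YAML: its name, and indented under it one key for each argument. apply_moves: Moves the arm, as the interface text tells. Shifts and turns lie within -1 to 1; 1 stands for 0.04 m of shift or 5 degrees of turn. Its arguments: {"type":"object","properties":{"commands":{"type":"array"},"claw":{"type":"number"}},"required":["commands"]}

```bash
mkdir -p pics; cat > h.py <<'E'
import numpy as np, cv2
from scipy.spatial.transform import Rotation as Ro
from cell import readout, eyes, finish_job
def shot(n,save=None):
    d=eyes.get_image(n); d['R']=cv2.Rodrigues(np.array(d['rvec'],float))[0]; d['t']=np.array(d['tvec'],float).ravel(); d['K']=np.array(d['mtx'],float)
    d['n']=n
    if save: cv2.imwrite(save,d['image'][:,:,::-1])
    return d
def ray(d,u,v):
    K=d['K'];x=(u-K[0,2])/K[0,0];y=(v-K[1,2])/K[1,1]
    if d['n']=='wrist':
        r=np.hypot(x,y); c=np.array([x/r*np.sin(r),y/r*np.sin(r),np.cos(r)]) if r>0 else np.array([0,0,1.])
    else: c=np.array([x,y,1.])
    return -d['R'].T@d['t'], d['R'].T@c
def onz(d,u,v,z):
    o,r=ray(d,u,v); return o+r*(z-o[2])/r[2]
def proj(d,p):
    c=d['R']@np.array(p,float)+d['t']; x,y=c[:2]/c[2]
    if d['n']=='wrist':
        h=np.hypot(*c[:2]);th=np.arctan2(h,c[2]);x,y=c[:2]/h*th
    return d['K'][0,0]*x+d['K'][0,2],d['K'][1,1]*y+d['K'][1,2]
E
python3 - <<'E'
from h import *
for n in('top','side'):
    d=shot(n,f'pics/{n}0.png'); print(n,d['K'].tolist(),-d['R'].T@d['t'],d['R'][2]); np.save(n+'0.npy',d,allow_pickle=True)
print(readout.read_state())
E
```

```text
top [[401.816907251741, 0.0, 317.43414379300935], [0.0, 401.816907251741, 201.31215365045236], [0.0, 0.0, 1.0]] [ 389.13249989  -51.33008778 1241.83648212] [ 0.12981057 -0.0071829  -0.99151279]
side [[368.58839836037146, 0.0, 317.6490402297404], [0.0, 368.58839836037146, 197.13277629514738], [0.0, 0.0, 1.0]] [  36.01832457 -792.71163613  916.08309708] [ 0.43487091  0.59066544 -0.67970701]
{'clock': 0.1, 'qpos': array([-1.25380688,  0.62924945,  0.03846983,  1.51826648, -0.02702968,
        0.99630691, -0.02000966]), 'qd': array([ 0.00227766, -0.00010134, -0.00054125, -0.0017891 , -0.00060054,
       -0.00120081, -0.00047928]), 'tau': array([ 3.65072789e-03, -5.64535260e+01,  1.23099770e+00, -1.93972296e+01,
        1.13417767e-02,  5.48971570e-03,  4.05779303e-06]), 'eef_pos': array([242.52752533, 602.39244383, 197.08474849]), 'tool_rot': array([-1.57080327,  0.00171174,  1.18796082]), 'force': array([ 0.50436338,  0.36188764, -0.07936171]), 'torque': array([-0.02589449,  0.03874737,  0.02789284]), 'width': 85.64982118714113}
```

View pics/top0.png

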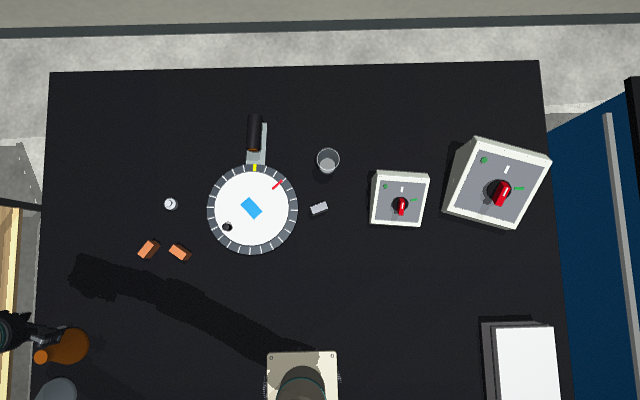

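View pics/side0.png

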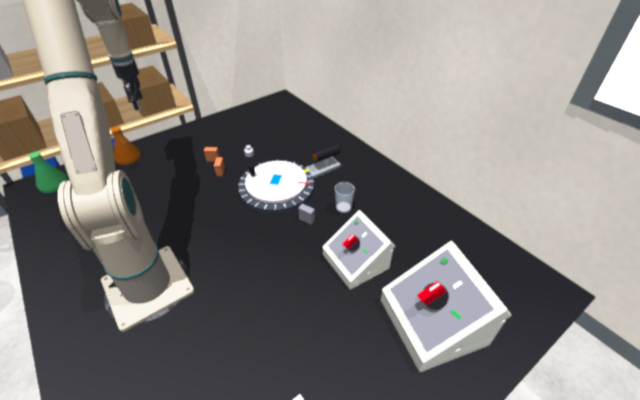

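Top view: the robot base is at the bottom and its right is image right. Copper blocks are at about (148,249) and (179,252), and the right-hand one is meant. The turntable centre is at (252,208), pointer (280,184), yellow mark (255,167), handle (227,227), small console (400,199) with its knob at (401,205). The side view agrees. Next I'll measure these from both views.

```bash
cat > m.py <<'E'
from h import *
def blobs(d,lo,hi,minA=4):
    m=cv2.inRange(cv2.cvtColor(d['image'],cv2.COLOR_RGB2HSV),np.array(lo),np.array(hi))
    n,l,s,c=cv2.connectedComponentsWithStats(m)
    return [(c[i],s[i],l==i) for i in range(1,n) if s[i,4]>=minA]
C=dict(copper=((5,100,60),(16,255,255)),blue=((95,120,120),(110,255,255)),yellow=((22,150,120),(33,255,255)),red=((172,120,60),(180,255,255)),red0=((0,170,60),(4,255,255)),green=((50,120,60),(85,255,255)))
E
python3 - <<'E'
from m import *
for n in('top','side'):
    d=np.load(n+'0.npy',allow_pickle=True).item()
    for k,z in(('copper',55),('blue',42),('yellow',25),('red',42),('red0',42),('green',80)):
        for c,s,l in blobs(d,*C[k],3):
            if 130<c[0]<520 and 100<c[1]<370 : print(n,k,c.round(1),s[:5],onz(d,*c,z).round(1))
E
```

```text
top copper [252.8 149.3] [248 148  10   4  20] [708.7 131.5  55. ]
top copper [148.2 249. ] [137 240  23  19 258] [417.2 439.5  55. ]
top copper [179.6 252. ] [169 244  23  16 224] [406.1 347.4  55. ]
top blue [251.  207.7] [241 197  21  22 229] [532.4 140.   42. ]
top yellow [254.2 166.8] [253 164   4   7  24] [661.4 131.9  25. ]
top red [277.2 183.9] [272 179  11  10  31] [602.8  60.3  42. ]
top red [500.7 193.4] [492 181  19  26 264] [ 555.3 -614.7   42. ]
top red [400.8 206.2] [397 197   8  19  99] [ 524.5 -310.4   42. ]
top green [483.7 159.4] [481 157   6   6  27] [ 652.9 -555.5   80. ]
top green [385. 186.] [384 185   3   3   9] [ 581.1 -259.1   80. ]
top green [518.7 188. ] [514 187  10   3  29] [ 564.4 -651.1   80. ]
top green [413.3 199.5] [411 199   6   2  11] [ 539.  -339.7   80. ]
side copper [214.4 159.1] [203 146  22  31 387] [398.3 372.4  55. ]
side copper [314.1 156.6] [312 153   5   8  32] [715.4 150.3  55. ]
side blue [275.3 179.1] [270 175  11  10  72] [529.6 139.8  42. ]
side yellow [306.  170.5] [305 170   3   2   6] [660.9 130.   25. ]
side red [306.7 183.1] [305 182   4   3   9] [608.4  51.2  42. ]
side red [349.9 241.9] [342 236  16  13 120] [ 552.6 -255.9   42. ]
side red [431.2 293.6] [418 281  29  24 353] [ 609.7 -528.3   42. ]
side green [364.7 250.7] [363 250   4   3   7] [ 542.8 -330.2   80. ]
side green [443.9 260.3] [442 258   5   5  20] [ 696.6 -489.8   80. ]
side green [456.  314.2] [452 310   9   9  35] [ 587.9 -615.5   80. ]
```

```bash
cat >> h.py <<'E'
def pose():
    s=readout.read_state(); return np.array(s['eef_pos']),Ro.from_euler('xyz',s['tool_rot']),s
DOWN=lambda yaw: Ro.from_euler('xyz',[-np.pi/2,0,np.radians(yaw)])
def plan(p1,R1,N=None,p0=None,R0=None,half=False):
    p,R,s=pose()
    if p0 is not None: p=np.array(p0,float)
    if R0 is not None: R=R0
    p1=np.array(p1,float)
    if half:
        alt=R1*Ro.from_rotvec([0,np.pi,0])
        if (R.inv()*alt).magnitude()<(R.inv()*R1).magnitude(): R1=alt
    rv=(R.inv()*R1).as_rotvec(degrees=True); D=p1-p
    need=max(np.linalg.norm(D)/38,np.linalg.norm(rv)/5); N=N or int(np.ceil(need))
    print('need',need.round(2),'N',N,'from',p.round(1),'rv',rv.round(2),'dist',np.linalg.norm(D).round(1))
    for i in range(N):
        row=np.r_[R.inv().apply(D/N)/40,rv/N/5]; R=R*Ro.from_rotvec(rv/N,degrees=True)
        print((row.round(2)+0.).tolist())
E
python3 - <<'E'
from h import *
plan([400,350,200],pose()[1],8)
E
```

```text
need 7.83 N 8 from [242.5 602.4 197.1] rv [0. 0. 0.] dist 297.5
[-0.55, -0.01, -0.75, 0.0, 0.0, 0.0]
[-0.55, -0.01, -0.75, 0.0, 0.0, 0.0]
[-0.55, -0.01, -0.75, 0.0, 0.0, 0.0]
[-0.55, -0.01, -0.75, 0.0, 0.0, 0.0]
[-0.55, -0.01, -0.75, 0.0, 0.0, 0.0]
[-0.55, -0.01, -0.75, 0.0, 0.0, 0.0]
[-0.55, -0.01, -0.75, 0.0, 0.0, 0.0]
[-0.55, -0.01, -0.75, 0.0, 0.0, 0.0]
```

Request:
apply_moves:
  commands:
    - [[-0.55,-0.01,-0.75,0,0,0],[-0.55,-0.01,-0.75,0,0,0],[-0.55,-0.01,-0.75,0,0,0],[-0.55,-0.01,-0.75,0,0,0],[-0.55,-0.01,-0.75,0,0,0],[-0.55,-0.01,-0.75,0,0,0],[-0.55,-0.01,-0.75,0,0,0],[-0.55,-0.01,-0.75,0,0,0]]

```text
clock: 0.77
eef_pos: [395.9, 349.0, 194.6]
tool_rot: [-1.562, 0.004, 1.209]
force: [0.6, 0.5, 0.8]
width: 85.7
```

```bash
python3 - <<'E'
from m import *
d=shot('wrist','pics/w1.png');np.save('w1.npy',d,allow_pickle=True)
p,R,s=pose();print(p,s['tool_rot'],d['K'][0],-d['R'].T@d['t'],d['R'][2])
for c,st,l in blobs(d,*C['copper'],30): print(c,st)
E
```

```text
[401.77879702 339.41008369 194.57099945] [-1.56768117  0.00883918  1.19746862] [309.70691629   0.         319.8669729 ] [327.47559333 376.80311951 371.5888761 ] [ 0.26580139 -0.10440475 -0.95835759]
[627.67379679   7.93582888] [618   0  22  25 187]
[627.51515152  32.21212121] [624  29   7   9  33]
[633.6557377   61.08196721] [630  56   8  13  61]
[638.38636364  98.45454545] [637  89   3  24  44]
[402.42524005 157.32373114] [387 134  45  55 729]
[327.83928571 178.40357143] [303 159  52  41 840]
```

View pics/w1.png

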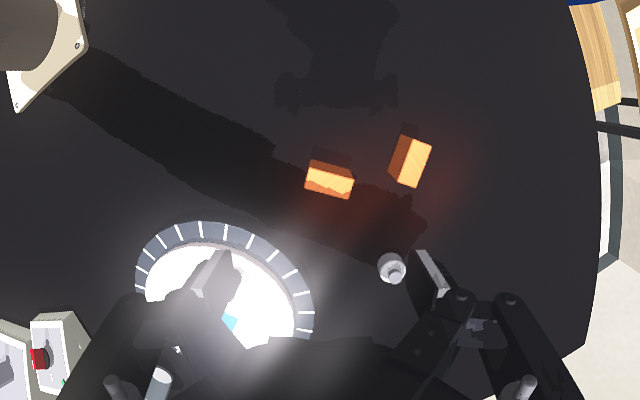

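Wrist view: target block at (328,178), the other copper block at (402,157), steel weight at (392,268). The fingers are at the lower edge. I'll crop around the blocks for their corners.

```bash
python3 - <<'E'
from m import *
d=np.load('w1.npy',allow_pickle=True).item()
print(proj(d,[401.8,339.4,194.6]),proj(d,[406,347,55]),proj(d,[406,347,0]))
t=np.load('top0.npy',allow_pickle=True).item()
a=cv2.resize(d['image'][130:230,280:440],None,fx=5,fy=5,interpolation=cv2.INTER_NEAREST)
b=cv2.resize(t['image'][235:270,130:200],None,fx=8,fy=8,interpolation=cv2.INTER_NEAREST)
b=np.vstack([b,np.zeros((500-280,560,3),np.uint8)]) [:500]
cv2.imwrite('pics/c1.png',a[:,:,::-1])
# bright top face
g=cv2.cvtColor(d['image'],cv2.COLOR_RGB2HSV)
for k in('copper',):
    for c,s,l in blobs(d,*C[k],300):
        v=g[:,:,2][l]; print(np.histogram(v,10))
E
```

```text
(np.float64(307.0569797212508), np.float64(242.9903220650988)) (np.float64(320.91865545787937), np.float64(187.91933590239802)) (np.float64(320.95660460927894), np.float64(176.4512514218794))
(array([ 19,  24,  44, 479,  24,  10,   9,  23,  15,  82]), array([ 76. ,  93.9, 111.8, 129.7, 147.6, 165.5, 183.4, 201.3, 219.2,
       237.1, 255. ]))
(array([ 18,  39,  28, 164, 184,  19,  21,  19, 184, 164]), array([ 72. ,  90.3, 108.6, 126.9, 145.2, 163.5, 181.8, 200.1, 218.4,
       236.7, 255. ]))
```

View pics/c1.png

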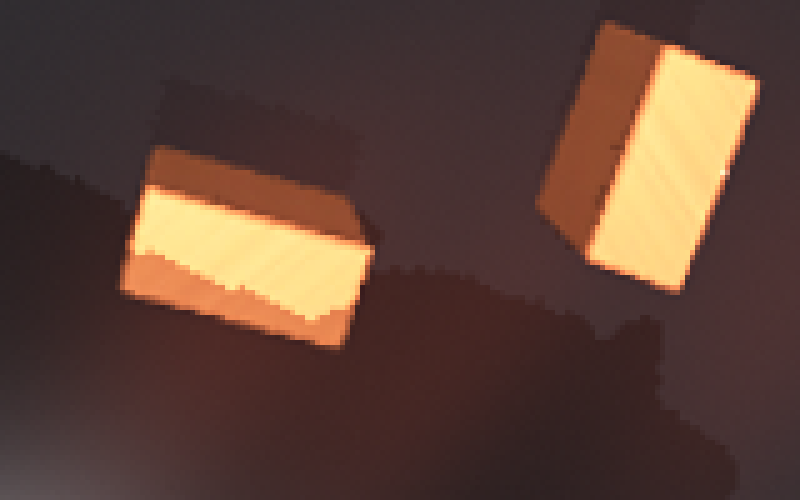

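The crop shows the target's top face with corners at about (148,186), (374,247), (343,349), (121,294) in crop pixels.

```bash
python3 - <<'E'
from m import *
d=np.load('w1.npy',allow_pickle=True).item()
P=np.array([onz(d,280+u/5-.5,130+v/5-.5,55) for u,v in((148,186),(374,247),(343,349),(121,294))]);print(P.round(1),P.mean(0).round(1))
for i in range(4):
    e=P[(i+1)%4]-P[i];print(np.linalg.norm(e).round(1),np.degrees(np.arctan2(e[1],e[0])).round(1))
t=np.load('top0.npy',allow_pickle=True).item(); print(proj(t,P.mean(0)))
c=np.mean(P,0); 
E
```

```text
[[380.3 343.5  55. ]
 [409.1 383.4  55. ]
 [428.  369.8  55. ]
 [400.  329.8  55. ]] [404.3 356.6  55. ]
49.2 54.1
23.3 -35.6
48.9 -125.0
24.0 145.1
(np.float64(176.4692459099608), np.float64(252.65368330322343))
```

```bash
python3 - <<'E'
from h import *
plan([404.3,356.6,110],DOWN(-35.4),22)
E
```

```text
need 20.8 N 22 from [401.8 339.4 194.6] rv [  0.33 104.01  -0.52] dist 86.3
[0.02, 0.1, 0.0, 0.0, 0.95, 0.0]
[0.02, 0.1, 0.01, 0.0, 0.95, 0.0]
[0.02, 0.1, 0.01, 0.0, 0.95, 0.0]
[0.02, 0.1, 0.01, 0.0, 0.95, 0.0]
[0.02, 0.1, 0.01, 0.0, 0.95, 0.0]
[0.02, 0.1, 0.01, 0.0, 0.95, 0.0]
[0.02, 0.1, 0.01, 0.0, 0.95, 0.0]
[0.01, 0.1, 0.01, 0.0, 0.95, 0.0]
[0.01, 0.1, 0.02, 0.0, 0.95, 0.0]
[0.01, 0.1, 0.02, 0.0, 0.95, 0.0]
[0.01, 0.1, 0.02, 0.0, 0.95, 0.0]
[0.01, 0.1, 0.02, 0.0, 0.95, 0.0]
[0.01, 0.1, 0.02, 0.0, 0.95, 0.0]
[0.01, 0.1, 0.02, 0.0, 0.95, 0.0]
[0.0, 0.1, 0.02, 0.0, 0.95, 0.0]
[0.0, 0.1, 0.02, 0.0, 0.95, 0.0]
[0.0, 0.1, 0.02, 0.0, 0.95, 0.0]
[0.0, 0.1, 0.02, 0.0, 0.95, 0.0]
[0.0, 0.1, 0.02, 0.0, 0.95, 0.0]
[0.0, 0.1, 0.02, 0.0, 0.95, 0.0]
[-0.01, 0.1, 0.02, 0.0, 0.95, 0.0]
[-0.01, 0.1, 0.02, 0.0, 0.95, 0.0]
```

Request:
apply_moves:
  commands:
    - [[0.02,0.1,0.01,0,1,0],[0.02,0.1,0.01,0,1,0],[0.02,0.1,0.01,0,1,0],[0.02,0.1,0.01,0,1,0],[0.02,0.1,0.01,0,1,0],[0.02,0.1,0.01,0,1,0],[0.02,0.1,0.01,0,1,0],[0.02,0.1,0.01,0,1,0]]
  claw: 65

```text
clock: 1.48
eef_pos: [406.9, 338.2, 160.6]
tool_rot: [-1.578, 0.011, 0.451]
force: [-1.2, 0.1, 0.3]
width: 65.2
```

Request:
apply_moves:
  commands:
    - [[0.01,0.1,0.02,0,1,0],[0.01,0.1,0.02,0,1,0],[0.01,0.1,0.02,0,1,0],[0.01,0.1,0.02,0,1,0],[0.01,0.1,0.02,0,1,0],[0.01,0.1,0.02,0,1,0],[0.01,0.1,0.02,0,1,0],[0.01,0.1,0.02,0,1,0]]

```text
clock: 2.15
eef_pos: [406.0, 345.5, 124.5]
tool_rot: [-1.588, 0.006, -0.282]
force: [-0.3, 0.3, -0.2]
width: 65.1
```

```bash
python3 - <<'E'
from h import *
plan([404.3,356.6,100],DOWN(-35.4),8)
E
```

```text
need 3.85 N 8 from [406.  345.5 124.5] rv [ 1.02 19.24 -0.19] dist 26.9
[-0.01, 0.08, 0.03, 0.03, 0.48, 0.0]
[-0.02, 0.08, 0.03, 0.03, 0.48, 0.0]
[-0.02, 0.08, 0.03, 0.03, 0.48, 0.0]
[-0.02, 0.08, 0.03, 0.03, 0.48, 0.0]
[-0.02, 0.08, 0.03, 0.03, 0.48, 0.0]
[-0.02, 0.08, 0.03, 0.03, 0.48, 0.0]
[-0.02, 0.08, 0.03, 0.03, 0.48, 0.0]
[-0.02, 0.08, 0.03, 0.03, 0.48, 0.0]
```

Request:
apply_moves:
  commands:
    - [[-0.03,0.15,0.05,0.05,0.8,0],[-0.03,0.15,0.05,0.05,0.8,0],[-0.03,0.15,0.06,0.05,0.8,0],[-0.03,0.15,0.06,0.05,0.7,0],[0,0,0,0,0,0],[0,0,0,0,0,0]]

```text
clock: 2.65
eef_pos: [402.1, 356.3, 96.8]
tool_rot: [-1.576, 0.004, -0.566]
force: [-0.2, 0.6, 0.3]
width: 65.3
```

```bash
python3 - <<'E'
from h import *
plan([404.3,356.6,70],DOWN(-35.4),5)
print(pose()[1].as_euler('xyz',degrees=True))
E
```

```text
need 0.71 N 5 from [402.1 356.3  96.8] rv [ 0.31  2.95 -0.24] dist 26.9
[0.01, 0.13, 0.01, 0.01, 0.12, -0.01]
[0.01, 0.13, 0.01, 0.01, 0.12, -0.01]
[0.01, 0.13, 0.01, 0.01, 0.12, -0.01]
[0.01, 0.13, 0.01, 0.01, 0.12, -0.01]
[0.01, 0.13, 0.01, 0.01, 0.12, -0.01]
[-90.3012637    0.24752438 -32.45064629]
```

Request:
apply_moves:
  commands:
    - [[0.02,0.05,0.02,0.03,0.3,-0.02],[0.02,0.1,0.02,0.03,0.3,-0.02],[0,0.3,0,0,0,0],[0,0.4,0,0,0,0],[0,0.5,0,0,0,0],[0,0.4,0,0,0,0],[0,0.2,0,0,0,0],[0,0,0,0,0,0]]

```text
clock: 3.32
eef_pos: [407.3, 358.5, 17.4]
tool_rot: [-1.564, -0.001, -0.624]
force: [-0.1, -0.0, 0.6]
width: 64.9
```

```bash
python3 - <<'E'
from h import *
plan([404.3,356.6,14],DOWN(-35.4),3)
print(pose()[1].as_euler('xyz',degrees=True))
d=shot('wrist','pics/w2.png')
E
```

```text
need 0.13 N 3 from [407.3 358.5  17.4] rv [-0.4  -0.38  0.07] dist 4.9
[-0.01, 0.03, -0.03, -0.03, -0.03, 0.0]
[-0.01, 0.03, -0.03, -0.03, -0.03, 0.0]
[-0.01, 0.03, -0.03, -0.03, -0.03, 0.0]
[-8.95971218e+01 -6.58948353e-02 -3.57801217e+01]
```

View pics/w2.png

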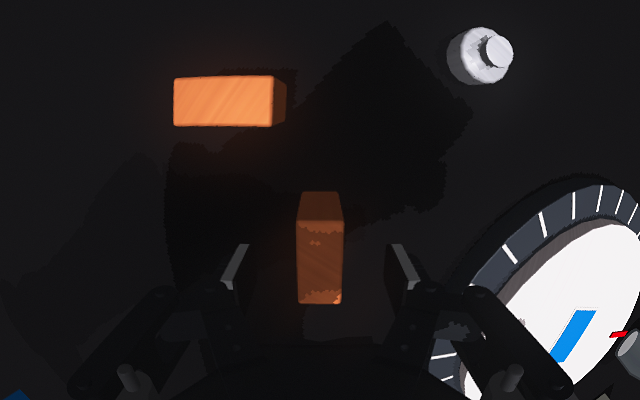

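The block (320,250) sits centred between the open fingers and square to them. I'll apply a small correction and close.

Request:
apply_moves:
  commands:
    - [[-0.02,0.06,-0.06,-0.06,0,0],[-0.01,0.02,-0.02,0,0,0],[0,0,0,0,0,0]]

```text
clock: 3.62
eef_pos: [406.1, 357.2, 16.5]
tool_rot: [-1.566, -0.002, -0.625]
force: [0.3, -0.7, -0.5]
width: 64.7
```

Request:
apply_moves:
  commands:
    - [[0,0,0,0,0,0],[0,0,0,0,0,0],[0,0,0,0,0,0],[0,0,0,0,0,0],[0,0,0,0,0,0],[0,0,0,0,0,0]]
  claw: 15

```text
clock: 4.12
eef_pos: [406.9, 358.3, 18.8]
tool_rot: [-1.562, -0.003, -0.625]
force: [0.0, 0.0, -1.9]
width: 20.9
```

```bash
python3 - <<'E'
from h import *
p,R,s=pose();print(p,s['tool_rot'],s['width'],s['force'])
# where block centre (404.3,356.6,0) sits in tool frame
print(R.inv().apply(np.array([404.3,356.6,0])-p))
E
```

```text
[406.93951151 358.32364451  18.84046699] [-1.56195452 -0.00290841 -0.62505845] 20.92708984853455 [ 0.01392154  0.01102574 -1.88441083]
[-1.18666573 18.81034459 -3.10868601]
```

Request:
apply_moves:
  commands:
    - [[0,-0.3,0,0,0,0],[0,-0.7,0,0,0,0],[0,-0.9,0,0,0,0],[0,-0.9,0,0,0,0],[0,-0.7,0,0,0,0],[0,-0.3,0,0,0,0],[0,0,0,0,0,0]]

```text
clock: 4.7
eef_pos: [403.4, 355.3, 173.9]
tool_rot: [-1.572, -0.001, -0.626]
force: [-0.1, 0.5, -2.1]
width: 21.0
```

```bash
python3 - <<'E'
from h import *
p,R,s=pose();print(s['width'],s['force'])
plan([532,140,175],DOWN(-48.6),8)
E
```

```text
20.952036350550035 [-0.09238604  0.45158316 -2.06454863]
need 6.6 N 8 from [403.4 355.3 173.9] rv [ 0.05 12.73  0.07] dist 250.8
[0.72, 0.0, -0.31, 0.0, 0.32, 0.0]
[0.73, 0.0, -0.29, 0.0, 0.32, 0.0]
[0.74, 0.0, -0.27, 0.0, 0.32, 0.0]
[0.74, 0.0, -0.25, 0.0, 0.32, 0.0]
[0.75, 0.0, -0.23, 0.0, 0.32, 0.0]
[0.76, 0.0, -0.21, 0.0, 0.32, 0.0]
[0.76, 0.0, -0.19, 0.0, 0.32, 0.0]
[0.77, 0.0, -0.16, 0.0, 0.32, 0.0]
```

Request:
apply_moves:
  commands:
    - [[0.7,0,-0.3,0,0.32,0],[0.72,0,-0.29,0,0.32,0],[0.74,0,-0.27,0,0.32,0],[0.74,0,-0.25,0,0.32,0],[0.75,0,-0.23,0,0.32,0],[0.75,0,-0.21,0,0.32,0],[0.7,0,-0.18,0,0.32,0],[0,0,0,0,0,0]]

```text
clock: 5.37
eef_pos: [511.9, 165.5, 165.1]
tool_rot: [-1.58, 0.003, -0.819]
force: [0.7, -0.5, -1.1]
width: 20.6
```

```bash
python3 - <<'E'
from m import *
plan([532,140,105],DOWN(-48.6),4)
d=shot('wrist','pics/w3.png');np.save('w3.npy',d,allow_pickle=True)
p,R,s=pose();print(p,s['tool_rot'])
for k in('blue','red','red0','yellow'):
    for c,st,l in blobs(d,*C[k],10): print(k,c.round(1),st,onz(d,*c,42).round(1))
E
```

```text
need 1.8 N 4 from [511.9 165.5 165.1] rv [ 0.52  1.66 -0.16] dist 68.2
[0.2, 0.37, -0.01, 0.03, 0.08, -0.01]
[0.2, 0.38, -0.01, 0.03, 0.08, -0.01]
[0.2, 0.38, -0.01, 0.03, 0.08, -0.01]
[0.2, 0.38, -0.01, 0.03, 0.08, -0.01]
[509.99191853 168.23698111 164.48186331] [-1.58074199  0.00633171 -0.81669235]
blue [352.5 181.2] [ 334  154   38   60 1899] [533.1 142.   42. ]
blue [ 19. 339.] [ 11 331  17  17  17] [-235.4  428.8   42. ]
blue [ 36.5 356.5] [ 29 349  16  16  16] [-234.5  368.5   42. ]
red [448.2 187.8] [431 184  35   9 227] [599.5  62.   42. ]
red [537.9 390. ] [524 380  25  20 315] [ 501.9 -458.9   42. ]
yellow [438.8 100.1] [429  91  20  19 188] [653.4 137.3  42. ]
```

View pics/w3.png

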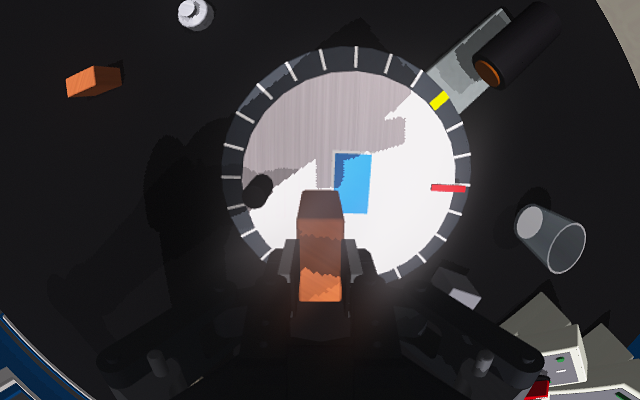

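The wrist view shows the block held (320,250), the pad ahead at (352,182), the pointer at (448,188) and the yellow mark at (439,100). Pointer to mark is three ticks, so the stage is at -45°. Next: fit the pad and check where the block sits in the hand.

```bash
python3 - <<'E'
from m import *
d=np.load('w3.npy',allow_pickle=True).item()
p=np.array([509.99,168.24,164.48]);R=Ro.from_euler('xyz',[-1.58074199,0.00633171,-0.81669235])
l=max(blobs(d,*C['blue'],10),key=lambda b:b[1][4])[2].astype(np.uint8)
cn=max(cv2.findContours(l,0,1)[0],key=len)[:,0]
W=np.array([onz(d,u,v,42)[:2] for u,v in cn],np.float32)
r=cv2.minAreaRect(W);print('pad rect',r); B=cv2.boxPoints(r);print(B.round(1))
# block outline in hand
for c,st,m in blobs(d,(3,60,30),(16,255,255),200):
    print(c.round(0),st)
for u in((303.5,191),(338.5,191)):   # far bottom edge, block base z
    q=onz(d,*u,p[2]-18.8); print(q.round(1),R.inv().apply(q-p).round(1))
for u in((297.5,218),(344,218),(299,302),(342,302)):   # top face
    q=onz(d,*u,p[2]-18.8+55); print(q.round(1),R.inv().apply(q-p).round(1))
E
```

```text
pad rect ((530.38134765625, 140.60568237304688), (61.208580017089844, 35.625186920166016), 41.53592300415039)
[[495.7 133.6]
 [519.3 107. ]
 [565.1 147.6]
 [541.5 174.2]]
[487.  73.] [475  60  25  27 416]
[93. 81.] [  65   65   57   33 1382]
[315. 268.] [ 272  217   72  112 4434]
[518.5 187.3 145.7] [-8.  18.7 19.5]
[534.3 170.6 145.7] [15.1 18.5 19.5]
[520.5 189.1 200.7] [ -8.3 -36.4  21.5]
[536.  172.6 200.7] [ 14.4 -36.5  21.5]
[483.  155.  200.7] [ -9.1 -35.9 -29.1]
[499.4 137.6 200.7] [ 14.9 -36.  -29.1]
```

```bash
python3 - <<'E'
from m import *
plan([533.6,142.6,100],DOWN(-48.5),6)
E
```

```text
need 1.93 N 6 from [510.  168.2 164.5] rv [ 0.58  1.71 -0.35] dist 73.3
[0.15, 0.27, 0.0, 0.02, 0.06, -0.01]
[0.15, 0.27, 0.0, 0.02, 0.06, -0.01]
[0.15, 0.27, 0.0, 0.02, 0.06, -0.01]
[0.15, 0.27, 0.0, 0.02, 0.06, -0.01]
[0.15, 0.27, 0.0, 0.02, 0.06, -0.01]
[0.15, 0.27, 0.0, 0.02, 0.06, -0.01]
```

Request:
apply_moves:
  commands:
    - [[0.3,0.1,0,0.04,0.12,-0.02],[0.3,0.2,0,0.04,0.12,-0.02],[0.2,0.3,0,0.04,0.1,-0.02],[0.1,0.4,0,0,0,0],[0,0.4,0,0,0,0],[0,0.2,0,0,0,0],[0,0,0,0,0,0],[0,0,0,0,0,0]]

```text
clock: 6.08
eef_pos: [526.8, 147.6, 89.5]
tool_rot: [-1.58, 0.012, -0.84]
force: [0.1, 0.7, -1.3]
width: 21.0
```

```bash
python3 - <<'E'
from m import *
plan([533.6,142.6,75],DOWN(-48.5),4)
print(pose()[1].as_euler('xyz',degrees=True))
E
```

```text
need 0.44 N 4 from [526.8 147.6  89.5] rv [ 0.51  0.38 -0.7 ] dist 16.8
[0.05, 0.09, 0.01, 0.03, 0.02, -0.04]
[0.05, 0.09, 0.01, 0.03, 0.02, -0.04]
[0.05, 0.09, 0.01, 0.03, 0.02, -0.04]
[0.05, 0.09, 0.01, 0.03, 0.02, -0.04]
[-90.50912754   0.70168766 -48.12216228]
```

Request:
apply_moves:
  commands:
    - [[0.1,0.05,0.02,0.06,0.05,-0.08],[0.08,0.08,0.02,0.04,0.03,-0.06],[0.03,0.1,0,0,0,0],[0,0.08,0,0,0,0],[0,0,0,0,0,0],[0,0,0,0,0,0]]

```text
clock: 6.58
eef_pos: [535.1, 144.1, 77.9]
tool_rot: [-1.566, -0.002, -0.845]
force: [-0.4, -0.1, -2.4]
width: 21.0
```

```bash
python3 - <<'E'
from m import *
plan([533.6,142.6,62],DOWN(-48.5),3)
print(pose()[1].as_euler('xyz',degrees=True))
d=shot('wrist','pics/w4.png');np.save('w4.npy',d,allow_pickle=True); print(pose()[0])
cv2.imwrite('pics/w4c.png',cv2.resize(d['image'][100:320,220:440],None,fx=2.7,fy=2.7,interpolation=cv2.INTER_CUBIC)[:,:,::-1])
E
```

```text
need 0.42 N 3 from [535.1 144.1  77.9] rv [-0.25  0.1   0.12] dist 16.1
[0.0, 0.13, -0.02, -0.02, 0.01, 0.01]
[0.0, 0.13, -0.02, -0.02, 0.01, 0.01]
[0.0, 0.13, -0.02, -0.02, 0.01, 0.01]
[-89.74935366  -0.11699341 -48.39596674]
[535.06163875 144.1057141   77.92592596]
```

View pics/w4c.png

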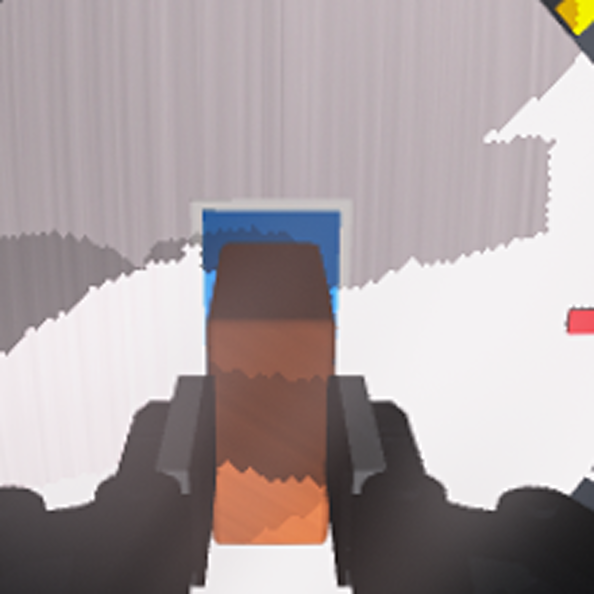

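The crop shows the block's far bottom edge at (220–322,243) and the pad's blue far edge at (203–341,210). It is well aligned in angle.

```bash
python3 - <<'E'
from m import *
d=np.load('w4.npy',allow_pickle=True).item(); p,R,s=pose()
f=lambda u,v,z:R.inv().apply(onz(d,220+u/2.7-.3,100+v/2.7-.3,z)-p).round(1)
print('block base',f(219,244,59.1),f(323,244,59.1)); print('block top',f(208,320,114.1),f(335,320,114.1),f(214,545,114.1),f(329,545,114.1))
print('pad',f(202.5,210,42),f(341,210,42))
l=max(blobs(d,*C['blue'],10),key=lambda b:b[1][4]);print(l[1])
E
```

```text
block base [-13.2  18.9  20.7] [12.1 18.9 20.7]
block top [-11.9 -36.1  22.1] [ 10.9 -36.1  22.1] [-12.2 -36.3 -27.5] [ 11.4 -36.3 -27.5]
pad [-18.4  36.   25.1] [17.8 36.1 25.2]
[295 178  51  38 726]
```

Request:
apply_moves:
  commands:
    - [[0,0.1,-0.03,-0.05,0,0.02],[0,0.1,-0.03,0,0,0],[0,0.1,0,0,0,0],[0,0.06,0,0,0,0],[0,0,0,0,0,0]]

```text
clock: 7.05
eef_pos: [533.4, 142.5, 62.5]
tool_rot: [-1.57, -0.0, -0.845]
force: [0.5, 0.9, -2.0]
width: 20.7
```

```bash
python3 - <<'E'
from m import *
plan([533.4,142.5,60.5],DOWN(-48.5),1)
print(pose()[1].as_euler('xyz',degrees=True),pose()[2]['force'])
E
```

```text
need 0.05 N 1 from [533.4 142.5  62.5] rv [-0.02  0.11  0.02] dist 2.0
[0.0, 0.05, 0.0, 0.0, 0.02, 0.0]
[-8.99770458e+01 -1.78825924e-02 -4.83910921e+01] [ 0.4600436   0.90845759 -2.03590231]
```

Request:
apply_moves:
  commands:
    - [[0,0.03,0,0,0.02,0],[0,0.02,0,0,0,0],[0,0,0,0,0,0]]

```text
clock: 7.3
eef_pos: [533.3, 142.2, 60.8]
tool_rot: [-1.571, 0.0, -0.847]
force: [-0.3, -1.0, -0.9]
width: 21.3
```

Request:
apply_moves:
  commands:
    - [[0,0.02,0,0,0,0],[0,0,0,0,0,0]]

```text
clock: 7.47
eef_pos: [533.4, 142.1, 60.9]
tool_rot: [-1.57, 0.001, -0.847]
force: [-0.2, -0.3, -3.1]
width: 21.1
```

Request:
apply_moves:
  commands:
    - [[0,0.04,0,0,0,0],[0,0.02,0,0,0,0],[0,0,0,0,0,0]]

```text
clock: 7.72
eef_pos: [533.6, 142.1, 61.0]
tool_rot: [-1.568, 0.002, -0.847]
force: [-0.4, -0.0, -3.3]
width: 20.9
```

Request:
apply_moves:
  commands:
    - [[0,0.06,0,0,0,0],[0,0,0,0,0,0]]

```text
clock: 7.88
eef_pos: [534.2, 142.2, 61.0]
tool_rot: [-1.566, 0.002, -0.848]
force: [0.2, -0.0, -1.3]
width: 21.0
```

```bash
python3 - <<'E'
from m import *
p,R,s=pose();print(p,s['force'],s['torque'])
d=shot('wrist','pics/w5.png');np.save('w5.npy',d,allow_pickle=True)
p,R,s=pose();print(p,s['force'],s['torque'])
E
```

```text
[534.24891363 142.17793646  60.99293016] [ 0.2342013  -0.00325481 -1.33486273] [0.0071931  0.01503466 0.03605267]
[534.57229067 142.16175256  60.8434179 ] [-0.02766714 -0.49071207 -0.65415764] [-0.03620826 -0.05444698  0.04884692]
```

Request:
apply_moves:
  commands:
    - [[0,0,0,0,0,0],[0,0,0,0,0,0],[0,0,0,0,0,0]]
  claw: 45

```text
clock: 8.18
eef_pos: [535.1, 142.3, 60.3]
tool_rot: [-1.565, 0.0, -0.848]
force: [1.4, 0.5, 0.6]
width: 44.8
```

Request:
apply_moves:
  commands:
    - [[0,-0.3,0,0,0,0],[0,-0.8,0,0,0,0],[0,-1,0,0,0,0],[0,-1,0,0,0,0],[-0.3,-0.2,0,0,0,0],[-0.6,0,0,0,0,0],[-0.6,0,0,0,0,0],[-0.4,0,0,0,0,0]]

```text
clock: 8.85
eef_pos: [487.0, 194.9, 202.9]
tool_rot: [-1.564, -0.005, -0.859]
force: [-0.3, -0.2, 0.1]
width: 44.8
```

```bash
python3 - <<'E'
from m import *
p,R,s=pose();print(p)
d=shot('wrist','pics/w6.png');np.save('w6.npy',d,allow_pickle=True)
u,v=map(int,proj(d,[531,140,60]));print(u,v)
u0=max(0,min(u-110,420));v0=max(0,min(v-110,180))
cv2.imwrite('pics/w6c.png',cv2.resize(d['image'][v0:v0+220,u0:u0+220],None,fx=2.7,fy=2.7,interpolation=cv2.INTER_CUBIC)[:,:,::-1]);print(u0,v0)
E
```

```text
[486.99182358 194.85636559 202.93855168]
385 180
275 70
```

View pics/w6c.png

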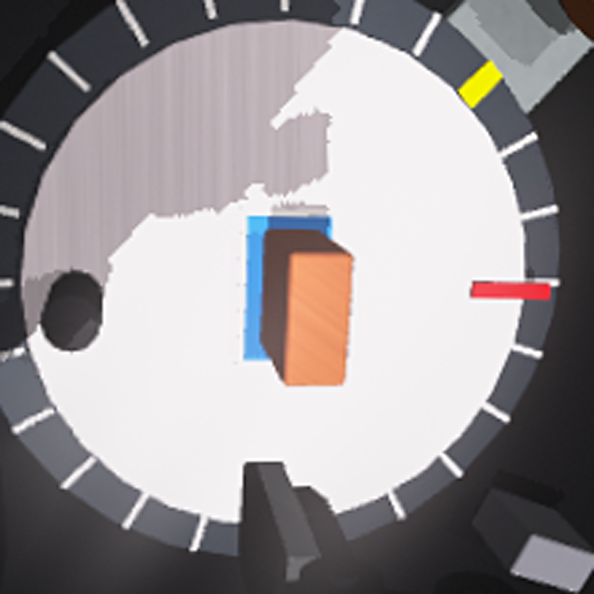

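The block stands on the pad with its top face corners at crop (288,252), (352,252), (345,384), (285,384). The blue border is visible at left, (245–248, 216–359), and at the far edge. Now to quantify the offset.

```bash
python3 - <<'E'
from m import *
d=np.load('w6.npy',allow_pickle=True).item()
f=lambda u,v,z:onz(d,275+u/2.7-.3,70+v/2.7-.3,z)
a=np.radians(-48.5);X=np.array([np.cos(a),np.sin(a),0]);Y=np.array([-X[1],X[0],0])
g=lambda q:(np.round(X@q,1),np.round(Y@q,1))
T=[f(*c,97) for c in((289,253),(353,253),(346,385),(286,385))]
print('top',[g(q) for q in T],g(np.mean(T,0)),np.mean(T,0))
print('pad',[g(f(*c,42)) for c in((248,216),(331,216),(243,359))])
print('base',[g(f(*c,42)) for c in((266,231),(262,350))])
E=[b-a_ for a_,b in((T[3],T[0]),(T[2],T[1]))];print([np.degrees(np.arctan2(e[1],e[0])) for e in E])
h=f(72,277,95),f(72,350,95);print('handle approx',f(77,315,95))
print('ptr ang', [np.degrees(np.arctan2(*(f(550,292,42)-[531,140.3,42])[[1,0]]))])
E
```

```text
top [(np.float64(234.9), np.float64(516.1)), (np.float64(258.2), np.float64(516.2)), (np.float64(258.7), np.float64(466.9)), (np.float64(235.9), np.float64(467.4))] (np.float64(246.9), np.float64(491.7)) [531.85731092 140.82674422  97.        ]
pad [(np.float64(228.7), np.float64(521.3)), (np.float64(263.9), np.float64(521.6)), (np.float64(228.2), np.float64(459.9))]
base [(np.float64(236.4), np.float64(515.1)), (np.float64(236.3), np.float64(463.8))]
[np.float64(42.67885397155508), np.float64(42.09194290301035)]
handle approx [476.43099665 206.96384067  95.        ]
ptr ang [np.float64(-48.999367146967735)]
```

```bash
python3 - <<'E'
from m import *
plan([474,206.5,120],DOWN(-48.5),5)
E
```

```text
need 2.2 N 5 from [484.8 197.8 202.6] rv [-0.36 -0.5   0.1 ] dist 83.7
[-0.07, 0.41, -0.01, -0.01, -0.02, 0.0]
[-0.07, 0.41, -0.01, -0.01, -0.02, 0.0]
[-0.07, 0.41, -0.01, -0.01, -0.02, 0.0]
[-0.07, 0.41, -0.01, -0.01, -0.02, 0.0]
[-0.07, 0.41, -0.01, -0.01, -0.02, 0.0]
```

Request:
apply_moves:
  commands:
    - [[-0.12,0.3,-0.01,-0.02,-0.05,0],[-0.12,0.5,-0.01,-0.02,-0.05,0],[-0.1,0.6,-0.01,0,0,0],[0,0.5,0,0,0,0],[0,0.2,0,0,0,0],[0,0,0,0,0,0]]
  claw: 50

```text
clock: 9.4
eef_pos: [476.8, 210.6, 121.0]
tool_rot: [-1.56, -0.003, -0.841]
force: [-0.7, -0.7, 0.7]
width: 50.2
```

```bash
python3 - <<'E'
from m import *
d=shot('wrist');np.save('w7.npy',d,allow_pickle=True)
print([np.round(proj(d,[531+88*np.cos(t)+11*np.cos(a),140.3+88*np.sin(t)+11*np.sin(a),95])) for t in [np.radians(131.4)] for a in (0,1.57,3.14,4.71)])
plan([474,206.5,60],DOWN(-48.5),5)
cv2.imwrite('pics/w7c.png',cv2.resize(d['image'][150:350,200:440],None,fx=2.5,fy=2.5)[:,:,::-1])
E
```

```text
[array([332., 213.]), array([310., 214.]), array([311., 235.]), array([333., 234.])]
need 1.63 N 5 from [477.2 210.5 121.7] rv [-0.68  0.3   0.2 ] dist 61.9
[0.0, 0.31, -0.03, -0.03, 0.01, 0.01]
[0.0, 0.31, -0.03, -0.03, 0.01, 0.01]
[0.0, 0.31, -0.03, -0.03, 0.01, 0.01]
[0.0, 0.31, -0.03, -0.03, 0.01, 0.01]
[0.0, 0.31, -0.03, -0.03, 0.01, 0.01]
```

View pics/w7c.png

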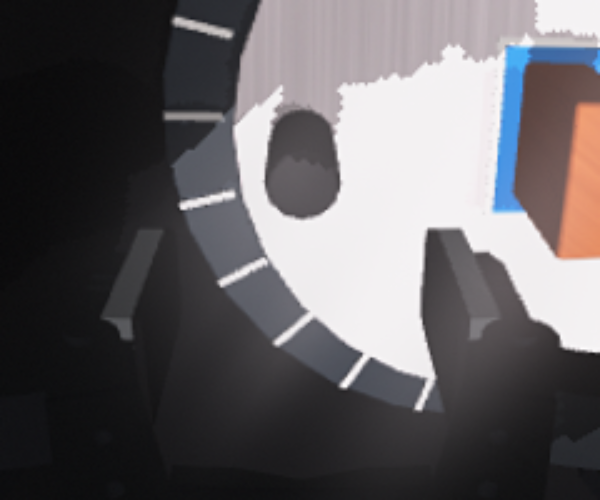

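The handle's top centre is at crop (303,183), which is (321,223) in the image and matches the predicted (321.5,224). I'll lower onto it.

Request:
apply_moves:
  commands:
    - [[0,0.1,-0.07,-0.07,0.03,0.02],[0,0.3,-0.07,-0.07,0.03,0.02],[0,0.5,-0.02,0,0,0],[0,0.4,0,0,0,0],[0,0.2,0,0,0,0],[0,0,0,0,0,0]]

```text
clock: 9.95
eef_pos: [477.4, 206.0, 62.8]
tool_rot: [-1.563, -0.003, -0.849]
force: [-0.2, -0.2, -0.0]
width: 50.2
```

```bash
python3 - <<'E'
from m import *
plan([472.9,206.3,60],DOWN(-48.5),2)
E
```

```text
need 0.14 N 2 from [477.4 206.   62.8] rv [-0.44 -0.14  0.19] dist 5.3
[-0.04, 0.03, -0.04, -0.04, -0.01, 0.02]
[-0.04, 0.03, -0.04, -0.04, -0.01, 0.02]
```

Request:
apply_moves:
  commands:
    - [[-0.05,0.03,-0.04,-0.04,0,0.02],[-0.03,0.03,-0.04,-0.04,0,0.02],[0,0,0,0,0,0]]

```text
clock: 10.2
eef_pos: [473.4, 205.8, 61.1]
tool_rot: [-1.57, -0.0, -0.85]
force: [-0.1, -0.4, -0.5]
width: 50.2
```

Request:
apply_moves:
  commands:
    - [[0,0,0,0,0,0],[0,0,0,0,0,0],[0,0,0,0,0,0],[0,0,0,0,0,0],[0,0,0,0,0,0]]
  claw: 14

```text
clock: 10.62
eef_pos: [474.8, 206.8, 63.2]
tool_rot: [-1.566, -0.001, -0.849]
force: [-0.1, -0.9, -0.5]
width: 13.5
```

```bash
cat > arc.py <<'E'
from m import *
import sys
C0=np.array([531,140.3])
p,R,s=pose(); v=p[:2]-C0; th=np.degrees(np.arctan2(v[1],v[0])); th%=360
print('p',p.round(1),'r',np.hypot(*v).round(1),'th',th.round(1),'stage',(th-180+3.6).round(1),'F',s['force'].round(1),'w',s['width'].round(1),R.as_euler('xyz',degrees=True).round(1))
dt=float(sys.argv[1]);n=int(sys.argv[2])
q=p.copy()
for i in range(n):
    a=np.radians(th+dt*(i+1)); t=np.array([*(C0+88*np.array([np.cos(a),np.sin(a)])),60])
    e=np.r_[R.inv().apply(t-q)/40]; q=t
    rv=(R.inv()*DOWN(-48.5)).as_rotvec(degrees=True)/5/n
    print((e.round(2)+0.).tolist(),rv.round(2))
E
python3 arc.py 5 8
```

```text
Traceback (most recent call last):
  File "arc.py", line 5, in <module>
    print('p',p.round(1),'r',np.hypot(*v).round(1),'th',th.round(1),'stage',(th-180+3.6).round(1),'F',s['force'].round(1),'w',s['width'].round(1),R.as_euler('xyz',degrees=True).round(1))
                                                                                                                              ^^^^^^^^^^^^^^^^
AttributeError: 'float' object has no attribute 'round'
```

```bash
sed -i "s/s\['width'\].round(1)/round(s['width'],1)/" arc.py; python3 - <<'E'
from m import *
for n in('top','wrist'):
    d=shot(n);np.save('x_'+n+'.npy',d,allow_pickle=True)
    for k in('red','red0','blue'):
        for c,st,l in blobs(d,*C[k],15):
            q=onz(d,*c,42)
            if np.hypot(q[0]-531,q[1]-140)<140: print(n,k,c.round(1),q.round(1),np.degrees(np.arctan2(q[1]-140.3,q[0]-531)).round(1))
p,R,s=pose();print(p,s['width'])
d=np.load('x_wrist.npy',allow_pickle=True).item()
cv2.imwrite('pics/x.png',cv2.resize(d['image'][120:340,170:450],None,fx=2.5,fy=2.5)[:,:,::-1])
for t in(131.4,): print(proj(d,[531+88*np.cos(np.radians(t)),140.3+88*np.sin(np.radians(t)),95]))
E
```

```text
top red [277.2 183.9] [602.8  60.3  42. ] -48.1
top blue [253.5 209.4] [527.  132.6  42. ] -117.3
wrist red [547.6 217. ] [599.8  61.7  42. ] -48.8
wrist blue [430.  209.2] [530.6 153.1  42. ] 91.7
[474.78805711 206.74064654  63.08882213] 14.349791704957227
(np.float64(319.3666491301402), np.float64(257.31925679756546))
```

View pics/x.png

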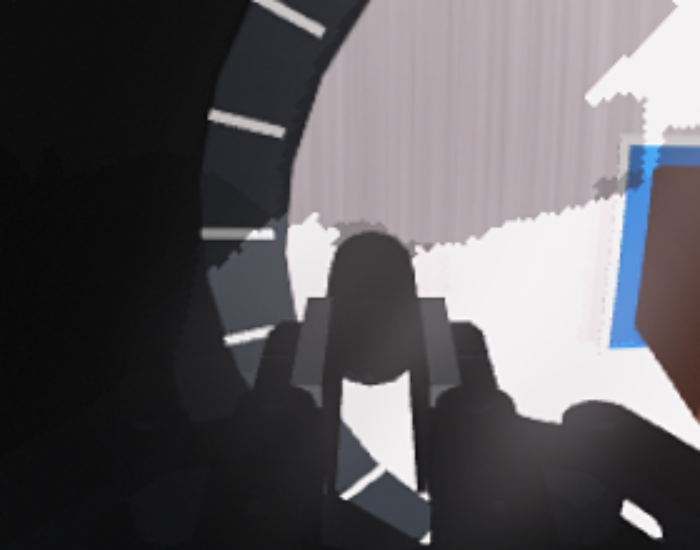

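The handle is gripped between the pads (crop (372,310)), and the pointer still reads about -48.5° world. I'll start the arc.

```bash
python3 arc.py 5 8
```

```text
p [474.8 206.7  63.1] r 87.0 th 130.2 stage -46.2 F [ 0.2 -0.  -0.1] w 14.3 [-89.7  -0.1 -48.7]
[-0.02, 0.08, -0.19] [-0.01 -0.    0.  ]
[0.02, 0.0, -0.19] [-0.01 -0.    0.  ]
[0.04, 0.0, -0.19] [-0.01 -0.    0.  ]
[0.05, 0.0, -0.18] [-0.01 -0.    0.  ]
[0.07, 0.0, -0.18] [-0.01 -0.    0.  ]
[0.09, 0.0, -0.17] [-0.01 -0.    0.  ]
[0.1, 0.0, -0.16] [-0.01 -0.    0.  ]
[0.11, 0.0, -0.15] [-0.01 -0.    0.  ]
```

Request:
apply_moves:
  commands:
    - [[0,0.02,-0.19,0,0,0],[0.02,0.02,-0.19,0,0,0],[0.04,0,-0.19,0,0,0],[0.05,0,-0.18,0,0,0],[0.07,0,-0.18,0,0,0]]

```text
clock: 11.13
eef_pos: [451.1, 175.9, 61.6]
tool_rot: [-1.563, -0.002, -0.847]
force: [0.1, -0.4, -0.2]
width: 13.8
```

```bash
python3 arc.py 5 8
```

```text
p [451.1 175.9  61.6] r 87.5 th 156.0 stage -20.4 F [ 0.1 -0.4 -0.2] w 13.8 [-89.5  -0.1 -48.5]
[0.08, 0.04, -0.18] [-0.01 -0.    0.  ]
[0.1, 0.0, -0.16] [-0.01 -0.    0.  ]
[0.12, 0.0, -0.15] [-0.01 -0.    0.  ]
[0.13, 0.0, -0.14] [-0.01 -0.    0.  ]
[0.14, 0.0, -0.13] [-0.01 -0.    0.  ]
[0.15, 0.0, -0.12] [-0.01 -0.    0.  ]
[0.16, 0.0, -0.1] [-0.01 -0.    0.  ]
[0.17, 0.0, -0.09] [-0.01 -0.    0.  ]
```

Request:
apply_moves:
  commands:
    - [[0.08,0.02,-0.18,-0.02,0,0],[0.1,0.01,-0.16,-0.02,0,0],[0.12,0,-0.15,-0.02,0,0],[0.13,0,-0.14,0,0,0],[0.14,0,-0.13,0,0,0],[0.15,0,-0.12,0,0,0],[0.16,0,-0.1,0,0,0],[0.17,0,-0.09,0,0,0]]

```text
clock: 11.8
eef_pos: [443.0, 107.4, 59.8]
tool_rot: [-1.573, -0.001, -0.85]
force: [-0.3, -1.2, -0.5]
width: 14.0
```

```bash
python3 arc.py 5 8
```

```text
p [443.  107.4  59.8] r 94.0 th 200.5 stage 24.1 F [-0.3 -1.2 -0.5] w 14.0 [-90.1  -0.  -48.7]
[0.24, 0.0, 0.08] [ 0. -0.  0.]
[0.19, 0.0, -0.04] [ 0. -0.  0.]
[0.19, 0.0, -0.03] [ 0. -0.  0.]
[0.19, 0.0, -0.01] [ 0. -0.  0.]
[0.19, 0.0, 0.01] [ 0. -0.  0.]
[0.19, 0.0, 0.02] [ 0. -0.  0.]
[0.19, 0.0, 0.04] [ 0. -0.  0.]
[0.18, 0.0, 0.05] [ 0. -0.  0.]
```

```bash
cat > ptr.py <<'E'
from m import *
for n in('top','side','wrist'):
    d=shot(n)
    for c,st,l in blobs(d,*C['red'],5):
        q=onz(d,*c,42); r=np.hypot(q[0]-531,q[1]-140.3)
        if 80<r<140: print(n,c.round(1),'r',r.round(1),'stage',(np.degrees(np.arctan2(q[1]-140.3,q[0]-531))+3.6).round(1))
E
python3 ptr.py
```

```text
top [277.2 183.8] r 107.6 stage -44.4
side [306.7 183.1] r 118.0 stage -45.4
wrist [513.2  99.1] r 103.9 stage -44.8
```

The pointer reads -45° in all three views, so the handle slid out of the pads because the grip was too weak across that direction. I'll re-grip with the jaws tangential and fully closed.

```bash
python3 - <<'E'
from m import *
p,R,s=pose(); print(s['qpos'].round(2))
plan([472.8,206.3,118],DOWN(41.4),18,p0=[443,107.4,130])
E
```

```text
[-0.59  0.64  0.42  2.17 -0.61  0.44 -0.53]
need 18.03 N 18 from [443.  107.4 130. ] rv [ 1.100e-01 -9.017e+01 -3.000e-02] dist 104.0
[-0.08, 0.02, 0.12, 0.0, -1.0, 0.0]
[-0.07, 0.02, 0.13, 0.0, -1.0, 0.0]
[-0.05, 0.02, 0.13, 0.0, -1.0, 0.0]
[-0.04, 0.02, 0.14, 0.0, -1.0, 0.0]
[-0.03, 0.02, 0.14, 0.0, -1.0, 0.0]
[-0.02, 0.02, 0.14, 0.0, -1.0, 0.0]
[0.0, 0.02, 0.14, 0.0, -1.0, 0.0]
[0.01, 0.02, 0.14, 0.0, -1.0, 0.0]
[0.02, 0.02, 0.14, 0.0, -1.0, 0.0]
[0.03, 0.02, 0.14, 0.0, -1.0, 0.0]
[0.04, 0.02, 0.14, 0.0, -1.0, 0.0]
[0.06, 0.02, 0.13, 0.0, -1.0, 0.0]
[0.07, 0.02, 0.13, 0.0, -1.0, 0.0]
[0.08, 0.02, 0.12, 0.0, -1.0, 0.0]
[0.09, 0.02, 0.11, 0.0, -1.0, 0.0]
[0.1, 0.02, 0.1, 0.0, -1.0, 0.0]
[0.11, 0.02, 0.1, 0.0, -1.0, 0.0]
[0.11, 0.02, 0.09, 0.0, -1.0, 0.0]
```

Request:
apply_moves:
  commands:
    - [[0,-0.4,0,0,0,0],[0,-0.8,0,0,0,0],[0,-0.5,0,0,0,0]]
  claw: 50

```text
clock: 12.2
eef_pos: [440.2, 107.7, 126.2]
tool_rot: [-1.581, 0.004, -0.851]
force: [0.8, 1.1, 0.5]
width: 49.3
```

Request:
apply_moves:
  commands:
    - [[-0.08,0,0.13,0.02,-1,0],[-0.07,0,0.13,0.02,-1,0],[-0.05,0,0.14,0.02,-1,0],[-0.04,0,0.14,0.02,-1,0],[-0.03,0,0.14,0,-1,0],[-0.02,0,0.14,0,-1,0],[0,0,0.14,0,-1,0],[0.01,0,0.14,0,-1,0]]

```text
clock: 12.87
eef_pos: [455.9, 159.5, 131.2]
tool_rot: [-1.564, -0.001, -0.114]
force: [-0.6, -0.2, -0.9]
width: 50.1
```

Request:
apply_moves:
  commands:
    - [[0.02,0,0.14,0,-1,0],[0.03,0,0.14,0,-1,0],[0.04,0,0.14,0,-1,0],[0.06,0,0.13,0,-1,0],[0.07,0,0.13,0,-1,0],[0.08,0,0.12,0,-1,0],[0.09,0,0.11,0,-1,0],[0.1,0,0.1,0,-1,0]]

```text
clock: 13.53
eef_pos: [465.4, 212.1, 131.2]
tool_rot: [-1.564, -0.005, 0.63]
force: [0.8, 0.5, -0.1]
width: 50.2
```

```bash
python3 - <<'E'
from m import *
plan([472.8,206.3,105],DOWN(41.4),4)
print(pose()[1].as_euler('xyz',degrees=True))
E
```

```text
need 1.07 N 4 from [465.4 212.1 131.2] rv [-0.38 -5.33  0.28] dist 27.8
[0.02, 0.16, -0.06, -0.02, -0.27, 0.01]
[0.01, 0.16, -0.06, -0.02, -0.27, 0.01]
[0.01, 0.16, -0.06, -0.02, -0.27, 0.01]
[0.01, 0.16, -0.06, -0.02, -0.27, 0.01]
[-89.60582566  -0.26337634  36.07356023]
```

Request:
apply_moves:
  commands:
    - [[0.02,0.16,-0.06,-0.02,-0.3,0.01],[0.02,0.16,-0.07,-0.02,-0.2,0.01],[0.01,0.16,-0.07,-0.02,-0.1,0.01],[0,0.1,-0.06,0,0,0],[0,0,0,0,0,0],[0,0,0,0,0,0]]

```text
clock: 14.03
eef_pos: [473.1, 208.5, 105.9]
tool_rot: [-1.568, -0.002, 0.692]
force: [-0.5, 0.2, -0.0]
width: 50.1
```

```bash
python3 - <<'E'
from m import *
plan([472.8,206.3,56],DOWN(41.4),4)
print(pose()[1].as_euler('xyz',degrees=True))
E
```

```text
need 1.31 N 4 from [473.1 208.5 105.9] rv [-0.18 -1.75  0.14] dist 49.9
[-0.01, 0.31, -0.01, -0.01, -0.09, 0.01]
[-0.01, 0.31, -0.01, -0.01, -0.09, 0.01]
[-0.01, 0.31, -0.01, -0.01, -0.09, 0.01]
[-0.01, 0.31, -0.01, -0.01, -0.09, 0.01]
[-89.81672211  -0.13520465  39.65317169]
```

Request:
apply_moves:
  commands:
    - [[-0.02,0.2,-0.02,-0.02,-0.2,0.01],[-0.02,0.4,-0.02,-0.02,-0.1,0.01],[0,0.4,0,0,0,0],[0,0.2,0,0,0,0],[0,0,0,0,0,0]]

```text
clock: 14.45
eef_pos: [473.8, 206.0, 55.9]
tool_rot: [-1.573, -0.003, 0.721]
force: [0.7, -0.2, -0.9]
width: 50.0
```

Request:
apply_moves:
  commands:
    - [[0,0,0,0,0,0],[0,0,0,0,0,0],[0,0,0,0,0,0],[0,0,0,0,0,0],[0,0,0,0,0,0],[0,0,0,0,0,0]]
  claw: 0

```text
clock: 14.95
eef_pos: [473.0, 205.3, 56.3]
tool_rot: [-1.573, -0.001, 0.721]
force: [0.3, 0.0, -6.0]
width: 17.8
```

```bash
cat > arc.py <<'E'
from m import *
import sys
C0=np.array([531,140.3])
p,R,s=pose(); v=p[:2]-C0; th=np.degrees(np.arctan2(v[1],v[0]))%360
print('p',p.round(1),'r',np.hypot(*v).round(1),'th',th.round(1),'stage',(th-180+3.6).round(1),'F',s['force'].round(1),'w',round(s['width'],1),R.as_euler('xyz',degrees=True).round(1))
dt=float(sys.argv[1]);n=int(sys.argv[2]); q=p.copy()
for i in range(n):
    a=np.radians(th+dt*(i+1)); t=np.array([*(C0+88*np.array([np.cos(a),np.sin(a)])),57])
    R1=DOWN(th+dt*(i+1)-90); rv=(R.inv()*R1).as_rotvec(degrees=True)/5
    print((R.inv().apply(t-q)/40).round(2)+0.,rv.round(2)); q=t;R=R1
E
python3 arc.py 5 8
```

```text
p [473.  205.3  56.3] r 87.1 th 131.8 stage -44.6 F [ 0.3  0.  -6. ] w 17.8 [-90.1  -0.1  41.3]
[-0.19 -0.02  0.01] [ 0.02 -1.09  0.01]
[-0.19  0.   -0.01] [ 0. -1.  0.]
[-0.19  0.   -0.01] [-0. -1.  0.]
[-0.19  0.   -0.01] [ 0. -1. -0.]
[-0.19  0.   -0.01] [ 0. -1. -0.]
[-0.19  0.   -0.01] [-0. -1.  0.]
[-0.19  0.   -0.01] [ 0. -1. -0.]
[-0.19  0.   -0.01] [-0. -1.  0.]
```

Request:
apply_moves:
  commands:
    - [[-0.19,0,0,0,-0.9,0],[-0.19,0,0,0,-0.9,0],[-0.19,0,-0.01,0,-0.9,0],[-0.19,0,-0.01,0,-0.9,0],[-0.19,0,-0.01,0,-0.9,0]]

```text
clock: 15.37
eef_pos: [473.5, 204.9, 56.7]
tool_rot: [-1.601, -0.058, 1.145]
force: [4.0, 13.7, -15.3]
width: 17.5
```

```bash
python3 arc.py 5 2; python3 ptr.py
```

```text
p [473.5 204.9  56.7] r 86.5 th 131.7 stage -44.7 F [  4.   13.7 -15.3] w 17.5 [-91.7  -3.3  65.6]
[-0.16 -0.02  0.1 ] [0.23 3.78 0.72]
[-0.19  0.   -0.01] [ 0. -1.  0.]
top [276.6 183.5] r 107.2 stage -43.4
side [306.8 182.8] r 118.3 stage -44.6
```

Request:
apply_moves:
  commands:
    - [[-0.36,0,0.16,0.2,0,0.4],[-0.36,0,0.16,0.1,0,0.2],[-0.36,0,0.12,0,0,0]]

```text
clock: 15.77
eef_pos: [457.3, 185.9, 56.7]
tool_rot: [-1.595, -0.036, 1.147]
force: [11.9, 13.7, -24.8]
width: 17.6
```

```bash
python3 arc.py 5 2; python3 ptr.py
```

```text
p [457.3 185.9  56.7] r 86.7 th 148.2 stage -28.2 F [ 11.9  13.7 -24.8] w 17.6 [-91.4  -2.1  65.7]
[-0.19 -0.02  0.05] [0.27 0.49 0.42]
[-0.19  0.   -0.01] [-0. -1.  0.]
top [269.  177.9] r 106.6 stage -27.8
side [307.1 175.9] r 117.3 stage -25.2
```

Request:
apply_moves:
  commands:
    - [[-0.35,0.02,0.05,0.2,-0.7,0.3],[-0.35,0.02,0.03,0.1,-0.9,0.1],[-0.35,0.02,0.02,0,-1,0],[-0.35,0.02,0,0,-1,0],[-0.35,0.02,0,0,-1,0]]

```text
clock: 16.33
eef_pos: [444.2, 135.9, 56.2]
tool_rot: [-1.592, -0.021, 1.576]
force: [-1.1, 7.5, 1.6]
width: 17.7
```

```bash
python3 arc.py 5 2; python3 ptr.py
```

```text
p [444.2 135.9  56.2] r 87.0 th 182.9 stage 6.5 F [-1.1  7.5  1.6] w 17.7 [-91.2  -1.2  90.3]
[-0.19 -0.02  0.01] [ 0.26 -1.52  0.23]
[-0.19  0.   -0.01] [ 0. -1.  0.]
top [249.2 172.5] r 109.2 stage 5.9
side [299.9 164.2] r 123.0 stage 12.0
```

Request:
apply_moves:
  commands:
    - [[-0.35,0.02,0.01,0.2,-1,0.2],[-0.35,0.02,0.01,0.1,-1,0],[-0.35,0.02,0,0,-1,0],[-0.35,0.02,0,0,-1,0],[-0.35,0.02,0,0,-1,0]]

```text
clock: 16.9
eef_pos: [467.2, 80.5, 56.2]
tool_rot: [-1.596, -0.01, 2.019]
force: [-10.0, 23.2, 2.6]
width: 17.9
```

```bash
python3 arc.py 5 2; python3 ptr.py
```

```text
p [467.2  80.5  56.2] r 87.4 th 223.2 stage 46.8 F [-10.   23.2   2.6] w 17.9 [-91.5  -0.5 115.7]
[-0.18 -0.02 -0.05] [ 0.31 -4.5   0.05]
[-0.19  0.   -0.01] [ 0. -1. -0.]
top [227.5 182.7] r 106.1 stage 45.1
side [282.3 159.1] r 122.0 stage 49.0
```

Request:
apply_moves:
  commands:
    - [[-0.3,0,-0.08,0.2,-0.5,0],[-0.3,0,-0.1,0.1,-0.5,0]]

```text
clock: 17.22
eef_pos: [483.6, 66.2, 56.3]
tool_rot: [-1.571, -0.013, 2.103]
force: [-12.6, 14.6, -1.5]
width: 17.6
```

```bash
python3 arc.py 5 2; python3 ptr.py
```

```text
p [483.6  66.2  56.3] r 87.9 th 237.4 stage 61.0 F [-12.6  14.6  -1.5] w 17.6 [-90.   -0.7 120.5]
[-0.17 -0.02 -0.09] [ 0.04 -6.38  0.14]
[-0.19  0.   -0.01] [ 0. -1.  0.]
top [221.4 189.3] r 106.9 stage 59.6
```

Request:
apply_moves:
  commands:
    - [[0,0,0,0,0,0],[0,0,0,0,0,0]]

```text
clock: 17.53
eef_pos: [485.0, 65.6, 56.3]
tool_rot: [-1.573, -0.011, 2.097]
force: [0.2, 1.2, -3.1]
width: 18.1
```

```bash
python3 arc.py 5 1; python3 ptr.py
```

```text
p [485.   65.6  56.3] r 87.8 th 238.4 stage 62.0 F [ 0.2  1.2 -3.1] w 18.1 [-90.1  -0.6 120.1]
[-0.17 -0.02 -0.09] [ 0.06 -6.65  0.11]
top [221.1 190.2] r 106.2 stage 61.2
```

Request:
apply_moves:
  commands:
    - [[0,0,0,0,0,0],[0,0,0,0,0,0],[0,0,0,0,0,0],[0,-0.4,0,0,0,0],[0,-0.9,0,0,0,0],[0,-1,0,0,0,0],[0,-1,0,0,0,0],[0,-0.6,0,0,0,0]]
  claw: 50

```text
clock: 18.35
eef_pos: [480.3, 61.2, 213.9]
tool_rot: [-1.557, -0.013, 2.096]
force: [0.8, -0.1, 0.6]
width: 49.9
```

```bash
python3 ptr.py; python3 - <<'E'
from m import *
def tri(a,b):
    T=[np.load(n+'0.npy',allow_pickle=True).item() for n in('top','side')]
    (o1,r1),(o2,r2)=ray(T[0],*a),ray(T[1],*b); r1/=np.linalg.norm(r1);r2/=np.linalg.norm(r2)
    t=np.linalg.lstsq(np.c_[r1,-r2],o2-o1,rcond=None)[0]; A,B=o1+r1*t[0],o2+r2*t[1]
    return ((A+B)/2).round(1),np.linalg.norm(A-B).round(1)
print('knob blob',tri((400.8,206.2),(349.9,241.9)))
T=np.load('top0.npy',allow_pickle=True).item();S=np.load('side0.npy',allow_pickle=True).item()
for n,d,b in(('top',T,(365,165,435,235)),('side',S,(318,205,400,292))):
    x0,y0,x1,y1=b
    for k,lo,hi in(('green',(45,60,50),(90,255,255)),):
        for c,s,l in blobs(d,lo,hi,3):
            if x0<c[0]<x1 and y0<c[1]<y1: print(n,k,c.round(1),s)
a=cv2.resize(T['image'][165:233,365:435],None,fx=5.5,fy=5.5,interpolation=cv2.INTER_CUBIC);b=cv2.resize(S['image'][208:290,318:400],None,fx=4.56,fy=4.56,interpolation=cv2.INTER_CUBIC)
h=374;cv2.imwrite('pics/kn.png',np.hstack([a[:h],b[:h]])[:,:,::-1]);print(a.shape,b.shape)
E
```

```text
side [276.3 159.1] r 121.3 stage 60.2
knob blob (array([ 516.1, -295.8,  106.2]), np.float64(2.7))
top green [385.3 185.9] [383 184   5   5  18]
top green [413.6 199.4] [411 198   6   4  15]
side green [355.8 222. ] [354 221   4   3  10]
side green [364.7 250.7] [362 249   6   5  18]
(374, 385, 3) (374, 374, 3)
```

```bash
cat >> h.py <<'E'
def KR(phi,turn=0,tilt=35):
    c=Ro.from_euler('z',phi,degrees=True); a=np.radians(tilt)
    M=np.array([[0,1,0],[np.sin(a),0,-np.cos(a)],[-np.cos(a),0,-np.sin(a)]]).T
    return c*Ro.from_matrix(M)*Ro.from_rotvec([0,turn,0],degrees=True)
E
python3 - <<'E'
from h import *
print(readout.read_state()['qpos'].round(2))
plan([455,-290,200],KR(0),13)
E
```

```text
[ 0.17  0.42 -0.49  1.92  0.24  0.88  1.66]
need 9.31 N 13 from [480.7  60.9 212.5] rv [-35.07  29.     9.68] dist 352.0
[-0.56, 0.02, 0.38, -0.54, 0.45, 0.15]
[-0.57, 0.01, 0.36, -0.54, 0.45, 0.15]
[-0.59, 0.0, 0.34, -0.54, 0.45, 0.15]
[-0.6, 0.0, 0.31, -0.54, 0.45, 0.15]
[-0.61, -0.01, 0.29, -0.54, 0.45, 0.15]
[-0.62, -0.02, 0.27, -0.54, 0.45, 0.15]
[-0.63, -0.02, 0.24, -0.54, 0.45, 0.15]
[-0.64, -0.02, 0.21, -0.54, 0.45, 0.15]
[-0.65, -0.02, 0.19, -0.54, 0.45, 0.15]
[-0.66, -0.02, 0.16, -0.54, 0.45, 0.15]
[-0.66, -0.02, 0.13, -0.54, 0.45, 0.15]
[-0.67, -0.02, 0.11, -0.54, 0.45, 0.15]
[-0.67, -0.01, 0.08, -0.54, 0.45, 0.15]
```

Request:
apply_moves:
  commands:
    - [[-0.56,0.02,0.38,-0.54,0.45,0.15],[-0.57,0.01,0.36,-0.54,0.45,0.15],[-0.59,0,0.34,-0.54,0.45,0.15],[-0.6,0,0.31,-0.54,0.45,0.15],[-0.61,-0.01,0.29,-0.54,0.45,0.15],[-0.62,-0.02,0.27,-0.54,0.45,0.15],[-0.63,-0.02,0.24,-0.54,0.45,0.15],[-0.64,-0.02,0.21,-0.54,0.45,0.15]]

```text
clock: 19.17
eef_pos: [461.3, -155.6, 197.9]
tool_rot: [-1.952, 0.031, 1.769]
force: [1.1, 0.6, -0.9]
width: 50.2
```

Request:
apply_moves:
  commands:
    - [[-0.65,-0.02,0.19,-0.54,0.45,0.15],[-0.66,-0.02,0.16,-0.54,0.45,0.15],[-0.6,-0.02,0.13,-0.54,0.45,0.15],[-0.4,-0.02,0.11,-0.54,0.45,0.15],[-0.2,0,0.05,-0.3,0.25,0.1],[0,0,0,0,0,0]]

```text
clock: 19.67
eef_pos: [442.2, -210.2, 180.6]
tool_rot: [-2.022, 0.01, 1.665]
force: [-0.4, -0.2, -0.5]
width: 50.0
```

```bash
python3 - <<'E'
from h import *
plan([455,-290,200],KR(0),4)
d=shot('wrist');np.save('k1.npy',d,allow_pickle=True)
print(proj(d,[516,-296,110]))
cv2.imwrite('pics/k1.png',cv2.resize(d['image'][80:380,120:520],None,fx=2,fy=2,interpolation=cv2.INTER_CUBIC)[:,:,::-1])
E
```

```text
need 2.19 N 4 from [ 442.2 -210.2  180.6] rv [-9.12  4.94  2.27] dist 83.1
[-0.51, -0.09, -0.08, -0.46, 0.25, 0.11]
[-0.5, -0.08, -0.09, -0.46, 0.25, 0.11]
[-0.5, -0.07, -0.11, -0.46, 0.25, 0.11]
[-0.5, -0.06, -0.12, -0.46, 0.25, 0.11]
(np.float64(222.87112287605055), np.float64(216.70645345998338))
```

View pics/k1.png

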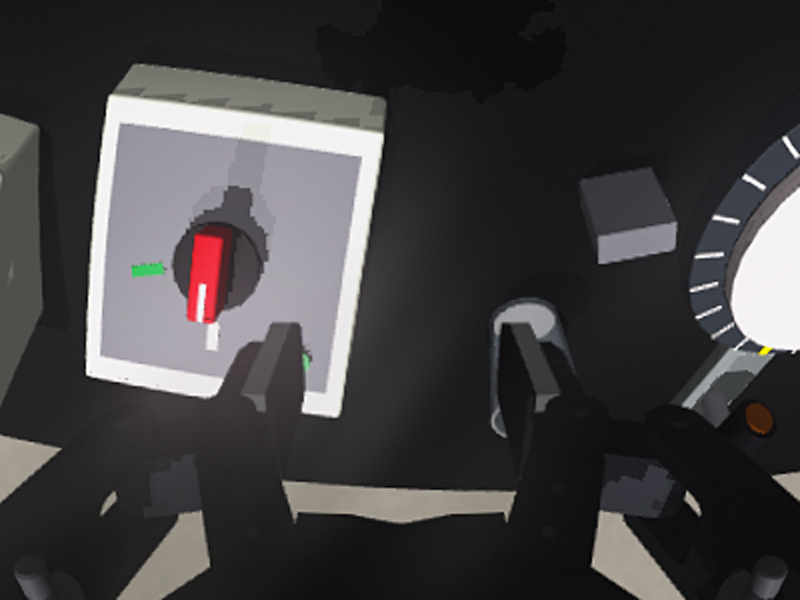

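The wrist view shows the console face with corners at crop (110,95), (385,132), (340,417), (86,377). The knob's bar-top corners are (195,235), (222,237), (212,322), (188,320); its white line points at the white mark (off), and the green mark is at (148,269), clockwise. I'll solve for the face plane and then the knob.

```bash
cat > kn.py <<'E'
from h import *
from scipy.optimize import least_squares
d=np.load('k1.npy',allow_pickle=True).item()
px=lambda c:np.array([120+c[0]/2-.25,80+c[1]/2-.25])
F=[px(c) for c in((110,95),(385,132),(340,417),(86,377))]
a=np.radians(35)
def frame(phi):
    c,s=np.cos(phi),np.sin(phi); X=np.array([c,s,0]);Y=np.array([-s,c,0]);U=X*np.cos(a)+np.array([0,0,np.sin(a)]);N=-X*np.sin(a)+np.array([0,0,np.cos(a)]);return X,Y,U,N
def pts(q):
    X,Y,U,N=frame(q[3]);o=q[:3]; return [o-75*Y,o+75*Y,o+75*Y+q[4]*U,o-75*Y+q[4]*U]
f=lambda q:np.concatenate([np.array(proj(d,p))-u for p,u in zip(pts(q),F)])
r=least_squares(f,[450,-290,40,0,155]);q=r.x;print('front edge',q[:3].round(1),'phi',np.degrees(q[3]).round(2),'L',q[4].round(1),'res',r.fun.round(1))
X,Y,U,N=frame(q[3])
def onface(c,h):
    o,v=ray(d,*px(c)); return o+v*(((q[:3]+h*N-o)@N)/(v@N))
B=[onface(c,44) for c in((195,235),(222,237),(212,322),(188,320))];k=np.mean(B,0)
e=[(B[1]-B[0]),(B[2]-B[1])];print('sizes',[np.linalg.norm(x).round(1) for x in e],'bar angle off U deg',np.degrees(np.arctan2(e[1]@Y,e[1]@U)).round(1),np.degrees(np.arctan2((B[3]-B[0])@Y,(B[3]-B[0])@U)).round(1))
print('knob top',k.round(1),'disc top centre local',(k-q[:3])@Y,(k-q[:3])@U)
for n in('top','side'):
    t=np.load(n+'0.npy',allow_pickle=True).item(); print(n,np.round(proj(t,k),1),np.round(proj(t,k-14*N),1))
print('white mark',((onface((211,336),0)-k)@Y).round(1),'green',((onface((148,269),0)-k)@Y).round(1))
E
python3 kn.py
```

```text
front edge [ 469.6 -289.7   37.2] phi -5.47 L 160.2 res [-0.3 -0.3 -0.2  0.2  0.1  0.5  0.5 -0.4]
sizes [np.float64(12.8), np.float64(40.9)] bar angle off U deg -0.7 0.8
knob top [ 509.7 -294.2  119.2] disc top centre local -0.6445728417801357 79.99608074284563
top [401.1 208.4] [400.4 206. ]
side [348.5 239.5] [350.6 241. ]
white mark -1.3 green -40.2
```

```bash
cat > kp.py <<'E'
from h import *
import sys
K=np.array([509.7,-294.2,119.2]);PHI=-5.5
N=Ro.from_euler('z',PHI,degrees=True).apply([-np.sin(np.radians(35)),0,np.cos(np.radians(35))])
def at(h,turn=0,n=None): plan(K+h*N,KR(PHI,turn),n)
p,R,s=pose(); e=KR(PHI).inv().apply(p-K); t=(KR(PHI).inv()*R).as_rotvec(degrees=True)
print('local pos (x,y into face,z)',e.round(1),'turn',t.round(1),'F local',R.inv().apply(s['force']).round(1),'T',R.inv().apply(s['torque']).round(2),'w',round(s['width'],1),'t',s['clock'])
if len(sys.argv)>1: at(float(sys.argv[1]),float(sys.argv[2]),int(sys.argv[3]))
E
python3 kp.py 40 0 5
```

```text
local pos (x,y into face,z) [ 78.  -93.5  26. ] turn [ 9.1 -9.7 -5.1] F local [ 0.4 -0.3  0.4] T [ 0.53  0.07 -0.05] w 50.1 t 19.7167
need 2.85 N 5 from [ 442.6 -209.4  180.9] rv [-9.09  9.75  5.11] dist 98.1
[-0.43, 0.21, -0.1, -0.36, 0.39, 0.2]
[-0.42, 0.22, -0.11, -0.36, 0.39, 0.2]
[-0.42, 0.23, -0.11, -0.36, 0.39, 0.2]
[-0.41, 0.25, -0.12, -0.36, 0.39, 0.2]
[-0.4, 0.26, -0.12, -0.36, 0.39, 0.2]
```

Request:
apply_moves:
  commands:
    - [[-0.43,0.21,-0.1,-0.4,0.4,0.2],[-0.42,0.22,-0.11,-0.4,0.4,0.2],[-0.42,0.23,-0.11,-0.4,0.4,0.2],[-0.41,0.25,-0.12,-0.36,0.39,0.2],[-0.3,0.2,-0.12,-0.3,0.3,0.2],[0,0,0,0,0,0],[0,0,0,0,0,0]]
  claw: 42

```text
clock: 20.3
eef_pos: [473.9, -263.3, 155.9]
tool_rot: [-2.126, 0.008, 1.534]
force: [-1.0, 0.4, 0.4]
width: 42.0
```

```bash
python3 kp.py 20 0 4
```

```text
local pos (x,y into face,z) [ 27.4 -52.2  10.6] turn [ 3.2 -3.1 -1.5] F local [ 0.4 -0.9  0.7] T [ 0.52  0.03 -0.07] w 42.0 t 20.3
need 1.15 N 4 from [ 473.9 -263.3  155.9] rv [-3.16  3.1   1.48] dist 43.6
[-0.18, 0.19, -0.07, -0.16, 0.16, 0.07]
[-0.18, 0.2, -0.07, -0.16, 0.16, 0.07]
[-0.18, 0.2, -0.07, -0.16, 0.16, 0.07]
[-0.17, 0.2, -0.07, -0.16, 0.16, 0.07]
```

Request:
apply_moves:
  commands:
    - [[-0.25,0.05,-0.1,-0.22,0.22,0.1],[-0.25,0.05,-0.1,-0.22,0.22,0.1],[-0.2,0.05,-0.08,-0.2,0.2,0.1],[-0.1,0.05,-0.04,-0.1,0.1,0.05],[0,0,0,0,0,0]]

```text
clock: 20.72
eef_pos: [486.2, -290.4, 155.9]
tool_rot: [-2.181, -0.001, 1.475]
force: [1.1, 0.1, 0.0]
width: 42.0
```

```bash
python3 kp.py 10 0 4
```

```text
local pos (x,y into face,z) [  1.5 -43.6  -1.6] turn [ 0.  -0.  -0.1] F local [ 0.2  0.6 -0.9] T [0.6  0.02 0.01] w 42.0 t 20.7167
need 0.89 N 4 from [ 486.2 -290.4  155.9] rv [-0.04  0.01  0.05] dist 33.7
[-0.01, 0.21, 0.01, 0.0, 0.0, 0.0]
[-0.01, 0.21, 0.01, 0.0, 0.0, 0.0]
[-0.01, 0.21, 0.01, 0.0, 0.0, 0.0]
[-0.01, 0.21, 0.01, 0.0, 0.0, 0.0]
```

Request:
apply_moves:
  commands:
    - [[-0.02,0.2,0.02,0,0,0],[-0.02,0.4,0.02,0,0,0],[0,0.4,0,0,0,0],[0,0.3,0,0,0,0],[0,0.1,0,0,0,0],[0,0,0,0,0,0]]

```text
clock: 21.22
eef_pos: [517.3, -291.7, 105.9]
tool_rot: [-2.172, 0.005, 1.485]
force: [1.2, -0.6, -0.5]
width: 42.4
```

```bash
python3 kp.py -22 0 1
```

```text
local pos (x,y into face,z) [ 3.3 15.2  1.6] turn [ 0.5 -0.6 -0.1] F local [-0.5  1.1 -0.7] T [ 0.59 -0.03 -0.01] w 42.4 t 21.2167
need 0.2 N 1 from [ 517.3 -291.7  105.9] rv [-0.54  0.64  0.11] dist 7.8
[-0.08, 0.17, -0.04, -0.11, 0.13, 0.02]
```

Request:
apply_moves:
  commands:
    - [[-0.05,0.08,-0.02,-0.08,0.08,0.02],[-0.04,0.08,-0.02,-0.05,0.05,0],[0,0,0,0,0,0]]

```text
clock: 21.47
eef_pos: [522.1, -294.9, 101.7]
tool_rot: [-2.183, 0.001, 1.477]
force: [0.0, -0.0, -0.6]
width: 42.4
```

Request:
apply_moves:
  commands:
    - [[0,0,0,0,0,0],[0,0,0,0,0,0],[0,0,0,0,0,0],[0,0,0,0,0,0],[0,0,0,0,0,0]]
  claw: 0

```text
clock: 21.88
eef_pos: [521.4, -295.9, 102.9]
tool_rot: [-2.184, 0.002, 1.476]
force: [0.3, -0.5, -0.1]
width: 0.0
```

```bash
python3 kp.py
```

```text
local pos (x,y into face,z) [-0.6 20.2 -0.3] turn [-0.1 -0.1  0.1] F local [-0.4  0.2 -0.2] T [ 0.61  0.02 -0.03] w 0.0 t 21.8833
```

```bash
python3 - <<'E'
from m import *
from kp import K,N
for n in('wrist','top','side'):
    d=shot(n);np.save('k2_'+n+'.npy',d,allow_pickle=True)
    m=(cv2.inRange(cv2.cvtColor(d['image'],cv2.COLOR_RGB2HSV),np.array([170,110,40]),np.array([180,255,255]))|cv2.inRange(cv2.cvtColor(d['image'],cv2.COLOR_RGB2HSV),np.array([0,150,40]),np.array([3,255,255])))>0
    u,v=map(int,proj(d,K)); 
    ys,xs=np.nonzero(m); ok=(abs(xs-u)<60)&(abs(ys-v)<60); xs,ys=xs[ok],ys[ok]
    print(n,'pred top',np.round(proj(d,K),1),'base',np.round(proj(d,K-28*N),1),'red',len(xs), (xs.mean().round(1),ys.mean().round(1),xs.min(),xs.max(),ys.min(),ys.max()) if len(xs) else '')
p,R,s=pose();d=np.load('k2_wrist.npy',allow_pickle=True).item()
print('tcp',np.round(proj(d,p),1),'grasp',np.round(proj(d,p+R.apply([0,-19,0])),1),'w',s['width'])
cv2.imwrite('pics/k2.png',cv2.resize(d['image'][170:350,200:440],None,fx=3,fy=3,interpolation=cv2.INTER_CUBIC)[:,:,::-1])
E
```

```text
local pos (x,y into face,z) [-0.6 20.2 -0.3] turn [-0.1 -0.1  0.1] F local [-0.4  0.2 -0.2] T [ 0.61  0.02 -0.03] w 0.0 t 21.8833
wrist pred top [318.3 242.9] base [318.5 224. ] red 1123 (np.float64(319.5), np.float64(216.7), np.int64(307), np.int64(332), np.int64(194), np.int64(238))
top pred top [401.1 208.4] base [399.6 203.7] red 68 (np.float64(400.7), np.float64(203.0), np.int64(397), np.int64(405), np.int64(197), np.int64(210))
side pred top [348.5 239.5] base [352.7 242.5] red 107 (np.float64(350.9), np.float64(241.9), np.int64(344), np.int64(357), np.int64(235), np.int64(248))
tcp [317.7 229.1] grasp [317.5 242.3] w -0.08274799913498032
```

View pics/k2.png

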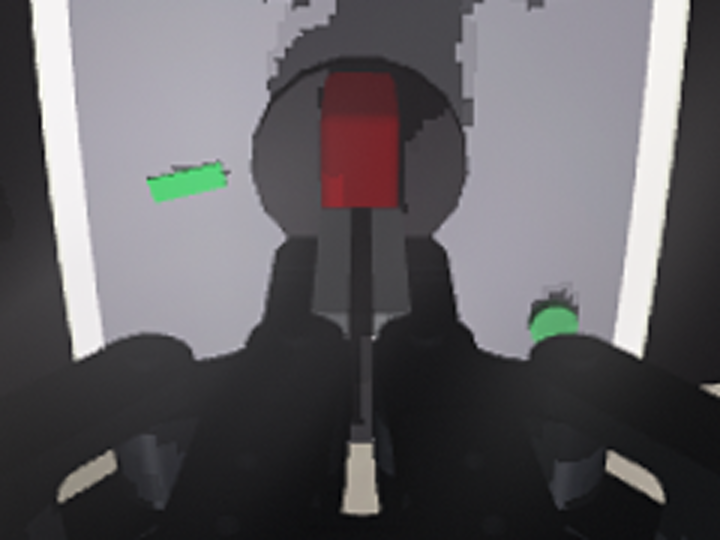

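In this last view the shut fingertips sit above the bar, with the pad ends at crop y≈210–235 and red visible beyond. The physical tips are therefore well behind the reported TCP, which also explains the first handle miss. I'll open and go deeper, watching the force.

Request:
apply_moves:
  commands:
    - [[0,0,0,0,0,0],[0,0,0,0,0,0],[0,0,0,0,0,0],[0,0.1,0,0,0,0],[0,0.2,0,0,0,0],[0,0.2,0,0,0,0],[0,0.1,0,0,0,0],[0,0,0,0,0,0]]
  claw: 42

```text
clock: 22.7
eef_pos: [536.8, -297.6, 80.8]
tool_rot: [-2.184, 0.003, 1.475]
force: [0.2, 0.4, 0.3]
width: 42.2
```

```bash
python3 kp.py
```

```text
local pos (x,y into face,z) [-0.8 47.1 -0.3] turn [-0.1 -0.1  0.1] F local [ 0.4 -0.2 -0.3] T [ 0.63 -0.02 -0.02] w 42.2 t 22.7
```

Request:
apply_moves:
  commands:
    - [[0.02,0,0.01,0,0,0],[0,0,0,0,0,0],[0,0,0,0,0,0],[0,0,0,0,0,0],[0,0,0,0,0,0]]
  claw: 0

```text
clock: 23.12
eef_pos: [536.4, -297.5, 80.0]
tool_rot: [-2.183, 0.003, 1.473]
force: [0.4, 0.2, 0.1]
width: 12.5
```

```bash
python3 kp.py
```

```text
local pos (x,y into face,z) [-0.7 47.6  0.5] turn [-0.1 -0.   0.2] F local [ 0.3  0.2 -0.4] T [ 0.67  0.04 -0.01] w 12.5 t 23.1167
```

Request:
apply_moves:
  commands:
    - [[0,0.15,0,0,0,0],[0,0.25,0,0,0,0],[0,0.25,0,0,0,0]]

```text
clock: 23.37
eef_pos: [547.4, -298.9, 66.2]
tool_rot: [-2.188, 0.016, 1.477]
force: [-67.9, 3.7, 90.8]
width: 12.8
```

```bash
python3 kp.py
```

```text
local pos (x,y into face,z) [-1.1 65.2 -0.7] turn [-0.4 -0.6  0.7] F local [  -4.1 -113.4    2.9] T [1.36 0.22 1.78] w 12.8 t 23.3667
```

Request:
apply_moves:
  commands:
    - [[0,-0.15,0,0,0,0]]

```text
clock: 23.45
eef_pos: [543.1, -298.8, 72.3]
tool_rot: [-2.189, 0.019, 1.476]
force: [-3.0, -1.8, 1.8]
width: 12.4
```

```bash
python3 kp.py
```

```text
local pos (x,y into face,z) [-1.4 57.8 -0.7] turn [-0.4 -0.7  0.8] F local [-2.1 -3.   1.3] T [0.65 0.22 0.3 ] w 12.4 t 23.45
```

Request:
apply_moves:
  commands:
    - [[0.01,0.1,0.01,0,0,0],[0.01,0.05,0,0,0,0]]

```text
clock: 23.62
eef_pos: [545.4, -299.2, 69.1]
tool_rot: [-2.19, 0.022, 1.475]
force: [-4.0, -0.4, 2.7]
width: 12.6
```

```bash
python3 kp.py
```

```text
local pos (x,y into face,z) [-1.5 61.7 -0.7] turn [-0.5 -0.7  1. ] F local [-0.8 -4.5  1.7] T [0.71 0.29 0.16] w 12.6 t 23.6167
```

Request:
apply_moves:
  commands:
    - [[0.01,0.06,0.01,0,0,0],[0.01,0.03,0,0,0,0]]

```text
clock: 23.78
eef_pos: [546.9, -299.3, 66.9]
tool_rot: [-2.192, 0.024, 1.474]
force: [-27.8, -2.0, 35.6]
width: 12.6
```

```bash
python3 kp.py
```

```text
local pos (x,y into face,z) [-1.5 64.4 -0.8] turn [-0.6 -0.8  1.2] F local [ -5.6 -44.8   1.8] T [0.97 0.31 0.92] w 12.6 t 23.7833
```

Request:
apply_moves:
  commands:
    - [[0.01,0.01,0.01,0,0.8,0],[0.01,0.02,0.01,0,0.8,0],[0,0.02,0,0,0.8,0]]

```text
clock: 24.03
eef_pos: [546.7, -299.8, 67.1]
tool_rot: [-2.188, -0.093, 1.299]
force: [-15.5, -1.4, 18.2]
width: 12.5
```

```bash
python3 kp.py
```

```text
local pos (x,y into face,z) [-2.  64.1 -0.7] turn [-0.8 11.3  1.4] F local [ -3.8 -23.7   1.1] T [ 0.91 -0.02  0.57] w 12.5 t 24.0333
```

Request:
apply_moves:
  commands:
    - [[0.01,0.02,0,0,0.9,0],[0.01,0.02,0,0,0.9,0],[0.01,0.02,0,0,0.9,0],[0.01,0.02,0,0,0.9,0]]

```text
clock: 24.37
eef_pos: [546.4, -300.4, 67.0]
tool_rot: [-2.141, -0.27, 1.022]
force: [-16.7, -2.3, 19.2]
width: 12.6
```

```bash
python3 kp.py
```

```text
local pos (x,y into face,z) [-2.7 64.1 -0.5] turn [-1.2 29.9  1.7] F local [ -5.2 -25.   -0.6] T [ 0.61 -0.02  1.04] w 12.6 t 24.3667
```

Request:
apply_moves:
  commands:
    - [[0.02,0.02,0.02,0.03,0.95,-0.08],[0.02,0.02,0.02,0.03,0.95,-0.08],[0.02,0.02,0.02,0,0.95,-0.05],[0.02,0.02,0.02,0,0.95,0],[0.01,0.02,0.01,0,0.95,0],[0.01,0.02,0.01,0,0.95,0]]

```text
clock: 24.87
eef_pos: [546.0, -300.9, 66.8]
tool_rot: [-1.955, -0.518, 0.53]
force: [-15.1, -1.9, 19.5]
width: 12.6
```

```bash
python3 kp.py
```

```text
local pos (x,y into face,z) [-3.2 64.  -0.1] turn [-2.2 59.4  1.1] F local [ -2.5 -24.3  -3.4] T [ 0.07 -0.09  1.34] w 12.6 t 24.8667
```

Now 15.6° plus a little more, to the end stop.

Request:
apply_moves:
  commands:
    - [[0.01,0.02,0,0,0.95,0],[0.01,0.02,0,0,0.95,0],[0.01,0.02,0,0,0.9,0],[0,0.01,0,0,0.7,0]]

```text
clock: 25.2
eef_pos: [545.4, -301.2, 66.6]
tool_rot: [-1.766, -0.607, 0.171]
force: [-8.3, -1.8, 11.5]
width: 12.7
```

```bash
python3 kp.py
```

```text
local pos (x,y into face,z) [-3.5 63.9  0.5] turn [-2.6 77.5  1.1] F local [ -0.4 -13.9  -3.1] T [ 0.03 -0.71  1.05] w 12.7 t 25.2
```

Request:
apply_moves:
  commands:
    - [[0,-0.05,0,0,-0.05,0],[0,-0.1,0,0,0,0],[0,-0.05,0,0,0,0]]

```text
clock: 25.45
eef_pos: [541.4, -300.8, 72.4]
tool_rot: [-1.772, -0.606, 0.179]
force: [-1.3, -1.6, 2.4]
width: 12.4
```

Request:
apply_moves:
  commands:
    - [[0,0,0,0,0,0],[0,0,0,0,0,0],[0,0,0,0,0,0],[0,-0.2,0,0,0,0],[0,-0.5,0,0,0,0],[0,-0.8,0,0,0,0],[0,-0.9,0,0,0,0],[0,-0.9,0,0,0,0]]
  claw: 42

```text
clock: 26.12
eef_pos: [464.0, -281.8, 174.6]
tool_rot: [-1.743, -0.606, 0.162]
force: [-0.8, -1.0, 1.2]
width: 41.3
```

```bash
python3 kp.py; python3 ptr.py; python3 - <<'E'
from m import *
d=shot('wrist');np.save('k3.npy',d,allow_pickle=True)
t=shot('top');np.save('top3.npy',t,allow_pickle=True)
s=shot('side');np.save('side3.npy',s,allow_pickle=True)
from kp import K,N
for n,x in(('w',d),('t',t),('s',s)):
    for k in('red','red0','green','blue','copper'):
        for c,st,l in blobs(x,*C[k],12): print(n,k,c.round(1),st)
E
```

```text
local pos (x,y into face,z) [  8.  -72.2   6.5] turn [-1.6 77.9  0.4] F local [-0.1 -1.3 -1.1] T [0.08 0.03 0.65] w 41.3 t 26.1167
top [221.7 189.1] r 106.4 stage 59.1
side [276.3 158.9] r 122.4 stage 60.2
local pos (x,y into face,z) [  6.3 -70.7   5.9] turn [-1.8 77.8  0.6] F local [-0.5  0.8  0. ] T [ 0.16 -0.04  0.58] w 41.9 t 26.4167
w red [322.1 194.4] [313 170  19  54 808]
w green [323.  228.5] [320 224   6  10  44]
t red [500.6 193.4] [492 181  19  26 266]
t red [221.7 189.1] [217 186  11   8  28]
t red [400.4 205.9] [393 201  17  11 126]
t green [483.7 159.4] [481 157   6   6  27]
t green [518.7 188. ] [514 187  10   3  29]
t blue [253.5 208.8] [241 197  21  22  69]
t copper [252.7 149.3] [248 148  10   4  22]
t copper [248.9 206.3] [241 197  17  19 174]
t copper [148.2 249.1] [137 240  23  19 260]
t copper [ 64.5 348. ] [  33  329   56   36 1290]
s red [276.3 158.9] [275 157   4   5  13]
s red [350.7 241.5] [343 236  16  13 100]
s red [431.2 293.7] [418 281  29  24 352]
s green [ 39.6 188. ] [ 36 183   9  10  33]
s green [443.9 260.3] [442 258   5   5  20]
s green [456.  314.2] [452 310   9   9  35]
s blue [ 24.8 173.3] [ 22 169   7   8  24]
s copper [126.7  27.2] [  97    4   59   49 1910]
s copper [151.3  86.9] [ 121   67   56   44 1325]
s copper [314.2 156.6] [312 153   6   8  33]
s copper [  4.4 160.6] [  1 160   7   3  12]
s copper [276.7 168.9] [271 166  10   8  42]
```

Request:
apply_moves:
  commands:
    - [[0,-0.8,0,0,0,0],[0,-0.8,0,0,0,0],[0,-0.6,0,0,0,0],[0,0,0,0,0,0]]

```text
clock: 26.75
eef_pos: [426.4, -274.2, 212.3]
tool_rot: [-1.726, -0.6, 0.137]
force: [-0.5, -0.2, 0.5]
width: 41.8
```

```bash
cat > chk.py <<'E'
from m import *
import kp
from kp import K,N,PHI
g0,s0=[np.load(f+'0.npy',allow_pickle=True).item()['image'] for f in('top','side')]
D={n:shot(n) for n in('top','side','wrist')}
# pixel changes vs start
for n,i0 in(('top',g0),('side',s0)):
    m=(cv2.absdiff(D[n]['image'],i0).max(2)>45).astype(np.uint8)
    k,l,s,c=cv2.connectedComponentsWithStats(m)
    print(n,[(c[i].round(0).tolist(),s[i,4]) for i in range(1,k) if 12<s[i,4]<1500])
for n,u,v in(('top',385,186),('top',413,199),('side',356,222),('side',365,251)): print(n,u,v,(g0 if n=='top' else s0)[v,u],D[n]['image'][v,u])
# bar in wrist image: fit for sprung out (top at 44) or in (36)
d=D['wrist'];b=max(blobs(d,*C['red'],30),key=lambda b:b[1][4] if abs(b[0][0]-320)<120 else 0)
ys,xs=np.nonzero(b[2]);print('wrist red',b[0].round(1),b[1])
hsv=cv2.cvtColor(d['image'],cv2.COLOR_RGB2HSV)
X=Ro.from_euler('z',PHI,degrees=True).apply([1,0,0]);Y=np.cross([0,0,1],X);U=np.cross(Y,N)
r=cv2.minAreaRect(np.c_[xs,ys].astype(np.float32));print('px rect',r)
for h in(0,-8):
    P=[]
    for u,v in cv2.boxPoints(r):
        o,w=ray(d,u,v);q=o+w*(((K+h*N-o)@N)/(w@N))-K;P.append([q@U,q@Y])
    P=np.array(P);e=[np.linalg.norm(P[1]-P[0]).round(1),np.linalg.norm(P[2]-P[1]).round(1)];a=P[1]-P[0] if e[0]>e[1] else P[2]-P[1]
    print('h',h,'size',e,'centre',P.mean(0).round(1),'angle from U',np.degrees(np.arctan2(a[1],a[0])).round(1))
np.save('fin.npy',D,allow_pickle=True)
E
python3 chk.py
```

```text
local pos (x,y into face,z) [  12.  -124.9   16.1] turn [-1.2 79.   0.8] F local [-0.2 -0.7 -0.2] T [0.19 0.01 0.64] w 41.8 t 26.75
top [([277.0, 184.0], np.int32(39)), ([222.0, 189.0], np.int32(36)), ([250.0, 208.0], np.int32(343)), ([401.0, 206.0], np.int32(176)), ([275.0, 222.0], np.int32(68)), ([227.0, 226.0], np.int32(87)), ([410.0, 250.0], np.int32(79)), ([179.0, 252.0], np.int32(176)), ([15.0, 330.0], np.int32(1172)), ([57.0, 338.0], np.int32(41)), ([327.0, 364.0], np.int32(475)), ([269.0, 366.0], np.int32(148)), ([274.0, 390.0], np.int32(20))]
side [([77.0, 25.0], np.int32(433)), ([107.0, 22.0], np.int32(37)), ([54.0, 50.0], np.int32(785)), ([31.0, 57.0], np.int32(222)), ([15.0, 68.0], np.int32(26)), ([111.0, 106.0], np.int32(302)), ([27.0, 110.0], np.int32(16)), ([114.0, 172.0], np.int32(89)), ([310.0, 188.0], np.int32(21)), ([241.0, 190.0], np.int32(13)), ([138.0, 206.0], np.int32(19)), ([305.0, 207.0], np.int32(77)), ([318.0, 212.0], np.int32(24)), ([126.0, 225.0], np.int32(14)), ([306.0, 229.0], np.int32(25)), ([108.0, 237.0], np.int32(166)), ([350.0, 241.0], np.int32(164)), ([164.0, 249.0], np.int32(68)), ([345.0, 251.0], np.int32(14)), ([178.0, 290.0], np.int32(423))]
top 385 186 [ 66 159  92] [ 68 161  94]
top 413 199 [ 34 177  76] [ 34 179  78]
side 356 222 [ 86 186 117] [ 90 197 123]
side 365 251 [ 86 215 128] [ 91 224 136]
wrist red [331.  188.2] [324 168  15  45 543]
px rect ((331.0, 190.0), (44.0, 14.0), 90.0)
h 0 size [np.float64(13.9), np.float64(46.6)] centre [-1.3  2. ] angle from U -77.9
h -8 size [np.float64(14.2), np.float64(47.9)] centre [-0.5 -0.4] angle from U -77.9
```

```bash
python3 - <<'E'
from m import *
D=np.load('fin.npy',allow_pickle=True).item()
a=np.radians(56.4);X=np.array([np.cos(a),np.sin(a),0]);Y=np.array([-X[1],X[0],0]);c=np.array([531,140.3,42])
V=[c+sx*12*X+sy*25*Y+[0,0,z] for sx in(-1,1) for sy in(-1,1) for z in(0,55)]
for n in('top','side'):
    d=D[n]; h=cv2.convexHull(np.array([proj(d,v) for v in V],np.float32)); M=cv2.moments(h); x,y,w,hh=h[:,0,0].min(),h[:,0,1].min(),h[:,0,0].max(),h[:,0,1].max()
    print(n,'pred block centroid',round(M['m10']/M['m00'],1),round(M['m01']/M['m00'],1),'bbox',np.round([x,y,w,hh],1))
    for c_,st,l in blobs(d,(3,60,40),(18,255,255),20):
        if abs(c_[0]-M['m10']/M['m00'])<25 and abs(c_[1]-M['m01']/M['m00'])<25: print('   seen',c_.round(1),st)
    print('   tcp at',np.round(proj(d,pose()[0]),0))
t0=np.load('top0.npy',allow_pickle=True).item()['image']
for nm,(u,v) in dict(grey=(318,208),beaker=(328,160),weight=(170,204),copper2=(148,249)).items():
    print(nm,cv2.absdiff(t0,D['top']['image'])[v-14:v+14,u-14:u+14].max())
print(readout.read_state()['clock'])
E
```

```text
top pred block centroid 249.3 207.0 bbox [239.5 196.5 258.8 217.3]
   seen [248.8 206.2] [241 197  17  19 179]
   tcp at [403. 236.]
side pred block centroid 274.8 173.0 bbox [267.1 164.8 282.4 181.3]
   seen [275.2 169.9] [267 165  14  13  94]
   tcp at [321. 226.]
grey 9
beaker 9
weight 9
copper2 9
26.9
```

```bash
python3 -c "
from cell import finish_job
print(finish_job())"
```

```text
the job is handed in; nothing more can be done
None
```

I did all three steps in order and handed the job in at about 27 s of the 58 s allowed. No verdict was reported.

- **Copper block:** It stands upright on the blue pad. After placing, it measured about 1 mm off centre and within 1° of square. After the turn it was still where expected in both fixed views, within about 1 px from above. The side view was about 3 px off because only part of the block is visible there.
- **Turntable:** The pointer read 59–60° in the last top and side views, so it is on the fourth click. My first grip on the handle slipped off and left the turntable at -45°. I gripped it again with the jaws fully closed.
- **Knob:** I pushed it fully in and turned it past the safety stop to the end stop. The tool read about 77° with the torque rising, and the bar measured about 78° including its side face. I then released it.
- **Left alone:** The grey block, beaker, steel weight and the other copper block showed no change in the top view.

**What failed or disagreed:**
- **Gripper length:** The fingertips reached much less far (about 30 mm by my estimate) than the reported tool point. That made the first handle grip slip and the first knob grip close on nothing.
- **Force spike:** The first push on the knob briefly reached about 113 N at the wrist, under the 120 N limit.
- **Knob sprung out:** The image measurements suggest it is out but are not conclusive.
- **Lamp:** I saw no change in brightness anywhere, so I judged it on only by the knob position.

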